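# Put the square and the block plane back in the shadow tray

### The arm

A 7-joint arm with a two-finger parallel gripper is mounted at the origin on the work surface. World frame = base frame: x ahead of the robot, y to its left, z up, the work surface at z = 0. Lengths are in mm, angles in rad, forces in N, time in s.
With the tool pointing down it reaches from about 400 to 875 mm from the base axis. Payload 4.4 kg.
Tool frame: the origin (TCP) lies on the centre line of the jaws, within the pads' length; the fingertips stand 8 mm ahead of it and the grasp point (between the pads) lies 11 mm behind it; x points along the fingers, z is the direction in which the jaws open and shut, and the axes are right-handed (so a half turn about x gives the same grasp; the last joint's range is limited). The gripper opens to 85 mm and grips with 20 to 120 N. Pads are 22 mm wide; open, the fingers measure 114 mm over their backs; the gripper's body (76 mm by 85 mm) begins 54 mm behind the grasp point. The pads swing forward as they close: fully open they stand 13 mm farther back than shut.
Start: joints at [1.162, 0.628, 0.038, 1.517, -0.027, 0.996, -0.02], TCP at [218.509, -612.186, 239.313] pointing down, gripper open.
Joint ranges: [-3.06, 3.06], [-0.37, 2.12], [-1.25, 1.32], [0.18, 2.47], [-1.1, 4.24], [0.23, 1.98], [-2.94, 2.94]. Speed limits (rad/s): [2.57, 2.57, 3.14, 3.14, 3.14, 3.14, 3.14].

### API

Orientations are given as [roll, pitch, yaw] about the fixed x, y, z axes, in that order (R = Rz(yaw) Ry(pitch) Rx(roll)).
In Python, from cell import ctrl, get_image, camera_params gives the robot as it stands. The module is installed in compiled form; this text tells all that it offers.
- The arm moves only by the shell command python3 -m handwheel 'ROWS'. ROWS is text: rows parted by semicolons, each of 7 numbers parted by spaces: the opening, from -1 (shut) to 1 (fully open), then the shift along the tool's x, y, z in mm, then the turn, a rotation vector about the tool's x, y, z in rad. In form: grip x y z wx wy wz; .... A call has 1 to 10 rows; each row shifts and turns the pose as measured when the row begins, along the tool's axes as they then stand; what a row does not reach is not made up. A row lasts 1/10 s, in which the tool goes at most 50 mm and 8.59 degrees, less where a joint would pass 70% of its speed; a pose out of reach is approached as far as the arm can. A call with a gripper value outside its range is refused whole. The fingers move at their own pace and stop on an object; the grip force is fixed at half the most. Time passes only in rows, so rows that do not move let the fingers close. It gives the time, the measured TCP pose, the force and the opening at its end, in the units of the state.
- ctrl.read_state(): the state, without advancing time (a new reading comes with each control period).
- get_image(name): name is "side" or "top"; returns the picture (384x512x3 uint8, blue, green, red); there is no depth.
- camera_params(name): a dict with "fx", "fy", "cx", "cy" (pixels), "eye" and "orientation" of the camera in the world. Camera axes: x right, y up, looking along -z (the intrinsics and any distortion apply to the point x, -y, -z); pixel columns grow to the right and rows downward; lengths in mm; the calibration is good to about 2 mm. A picture is of the moment at which its call begins. camera_params takes no time and is no camera call.
- ctrl.finish_job(): hands the job in, once; it reports no verdict.
The state is a dict: "clock": time; "qpos": joint angles; "qd": joint speeds; "tau": joint torques, N m; "eef_pos": TCP position; "tool_rot": TCP orientation; "force": force on the tool from outside, world axes, zero at the start; "torque": the same for the moment, N m; "width": finger opening in mm.
Only numpy, scipy, OpenCV 4.12 (cv2) and the standard library are available. Lean on these libraries where they do the work, as an engineer would, in place of code of your own. Each camera call takes 0.05 s, during which the arm holds its last target.

### The job

Put the try square and the block plane back into their own cut-outs in the black foam tray on the bench, each lying flat and fully down in its cut-out. Lower them in, do not drop them.

Things in the scene. Friction and masses are not known exactly. Their poses are not given: they have to be found in the camera images.
- square: L-shaped try square, 180 g, lying flat (sizes in mm). Aluminium stock 110 (x) by 28 (y) by 26 high (z); origin at the centre of the stock's underside, z up. Grasp across the 28 mm width at the origin. The thin dark steel blade leaves the stock's +y side at its +x end: x +27 to +55, out to y = +134, z 1 to 5.
- plane: Small block plane (sizes in mm), 450 g, on its sole: blue metal, steel cap and brass wheel at the back, dark round knob at the nose (+x). Origin at the centre of the underside, z up. Sole 140 (x) by 56 (y) by 10 thick; flat side cheeks, 56 over all in y, up to z = 32 from x = -48 to +48: grasp across them at the origin. Cap and wheel between the cheeks reach z = 51.
- square_nest (a point): On the yellow floor (4 mm above the bench) of the L cut-out in the fixed black foam tray; walls 11 high, foam top 11 above this point. The square is home when its origin and axes match the point's. Cut-out: x -67 to 67 by y -26 to 26, plus x 15 to 67 by y -26 to 146 (12 spare all round). An orange tape measure, 28 high, is already home in a third cut-out at x -28, y 100.
- plane_nest (a point): Centre of the yellow floor (4 mm above the bench) of the oblong cut-out for the plane in the same tray: 164 (x) by 80 (y), walls 11 high, 12 spare all round the plane. Same axes as square_nest, 202 from it in +y. The plane goes in lengthwise along x, nose either way. The tray is 192 (x) by 296 (y).
Things that resemble listed ones, but are neither listed nor needed, are in the scene too. There is more than one size of the square; the one meant has the size given above.

How it is judged:
By the outcome, as a careful person would: the job done as asked, in the order asked, and still so for the second after the job is handed in, with the robot touching nothing.
It also fails if it takes over 62 s, if anything falls off the work surface, if the arm or the gripper's body presses on something with over 40 N, if the wrist force passes 120 N, or if a joint passes its speed limit or range.

## Working session

There is one attempt and no reset: what is moved stays moved. The work goes in short steps, Python scripts to look and compute and a shell command to move; the robot and the scene stay as the last step left them, time stands still between calls to the robot, and variables do not carry over. Pictures are saved under pics/ and viewed, and the job is handed in when it is done.

```bash
mkdir -p pics; python3 - <<'E'
from cell import ctrl,get_image,camera_params
import cv2
s=ctrl.read_state()
for k,v in s.items(): print(k,v)
for n in("side","top"):
    print(n,camera_params(n)); cv2.imwrite(f"pics/{n}0.png",get_image(n))
E
```

```text
clock 0.0
qpos [ 1.1622222   0.62937628  0.038424    1.51837625 -0.02700074  0.99628425
 -0.02001351]
qd [ 0.00251071 -0.00067453  0.00148313 -0.00127933 -0.00060405  0.00109862
  0.00032862]
tau [-1.11308313e-03 -5.63417494e+01  1.22602981e+00 -1.93451500e+01
  1.09286790e-02  1.05586799e-02  2.32461815e-06]
eef_pos [ 218.29684207 -611.59617344  238.36656645]
tool_rot [-3.13328998  1.56886967  1.92187355]
force [-1.14709435  0.34231582  0.09799379]
torque [-0.05403119 -0.01397063  0.01733611]
width 85.26006347821057
side {'fx': 457.44952152314255, 'fy': 457.44952152314255, 'cx': 249.79090488896998, 'cy': 190.60451885821797, 'eye': array([ 205.14845264,  872.29911866, 1109.7916308 ]), 'orientation': array([ 0.6972121 , -0.01388728, -2.88021823])}
top {'fx': 354.006485987734, 'fy': 354.006485987734, 'cx': 257.069699046143, 'cy': 187.0031020633569, 'eye': array([297.10263283,   4.03012929, 944.76018364]), 'orientation': array([ 1.58668855e-01,  5.46677372e-04, -1.59290050e+00])}
```

View pics/side0.png

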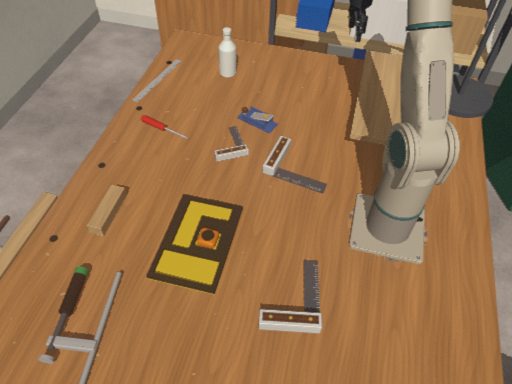

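View pics/top0.png

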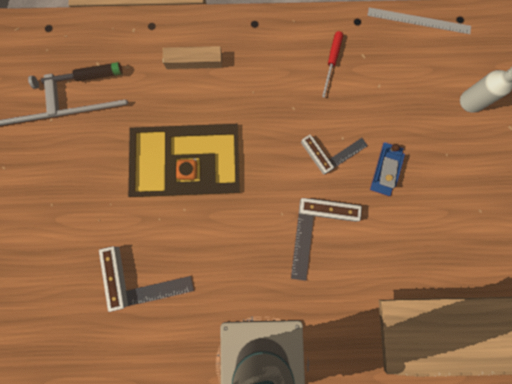

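```bash
cat > h.py <<'E'
import numpy as np,cv2
from scipy.spatial.transform import Rotation as R
from cell import ctrl,get_image,camera_params
def cam(n):
    p=camera_params(n); return p,R.from_euler('xyz',p['orientation']).as_matrix()
def ray(n,u,v):
    p,M=cam(n); d=np.array([(u-p['cx'])/p['fx'],-(v-p['cy'])/p['fy'],-1.]); return p['eye'],M@d
def hit(n,u,v,z):
    e,d=ray(n,u,v); return e+d*(z-e[2])/d[2]
def proj(n,P):
    p,M=cam(n); c=M.T@(np.asarray(P,float)-p['eye']); return np.array([p['cx']+p['fx']*c[0]/-c[2],p['cy']-p['fy']*c[1]/-c[2]])
def tri(u1,u2):
    e1,d1=ray('top',*u1); e2,d2=ray('side',*u2)
    d1=d1/np.linalg.norm(d1);d2=d2/np.linalg.norm(d2)
    t=np.linalg.lstsq(np.c_[d1,-d2],e2-e1,rcond=None)[0]
    a=e1+t[0]*d1;b=e2+t[1]*d2
    return (a+b)/2,np.linalg.norm(a-b)
E
python3 - <<'E'
from h import *
np.set_printoptions(precision=1,suppress=True)
print(proj('top',[0,0,0]),proj('side',[0,0,0]))
a=cv2.imread('pics/top0.png');b=cv2.imread('pics/side0.png')
def crop(im,x,y,w,h,k):return cv2.resize(im[y:y+h,x:x+w],None,fx=k,fy=k,interpolation=cv2.INTER_CUBIC)
cv2.imwrite('pics/t_tray.png',crop(a,85,115,170,120*1,4)) ; cv2.imwrite('pics/t_sq.png',crop(a,290,125,130,160,3)); cv2.imwrite('pics/t_sqL.png',crop(a,90,235,115,85,5))
cv2.imwrite('pics/s_tray.png',crop(b,140,185,110,115,5)); cv2.imwrite('pics/s_sq.png',crop(b,205,95,130,105,5)); cv2.imwrite('pics/s_sqL.png',crop(b,245,250,90,90,5))
E
```

```text
[261.5 363.8] [386.8 227.8]
```

View pics/t_tray.png

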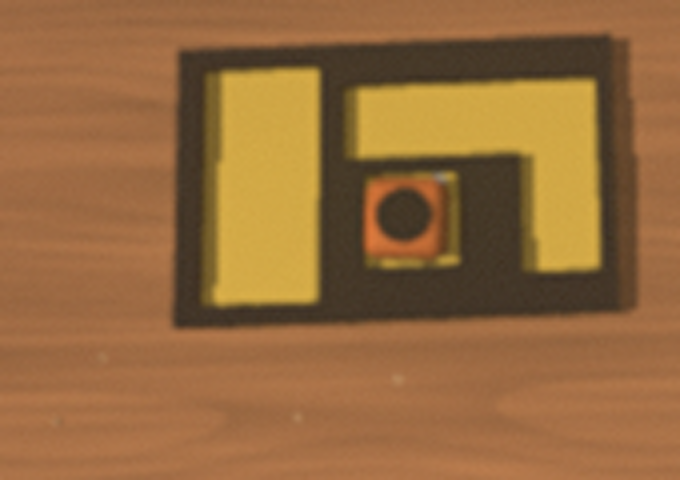

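View pics/t_sq.png

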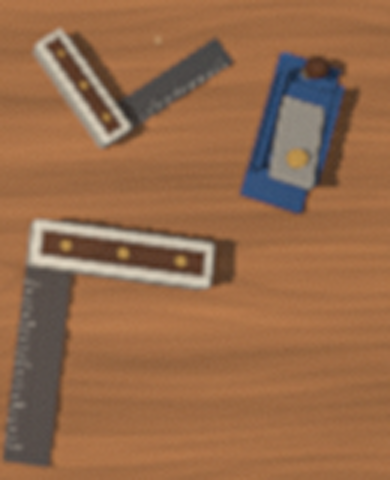

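View pics/t_sqL.png

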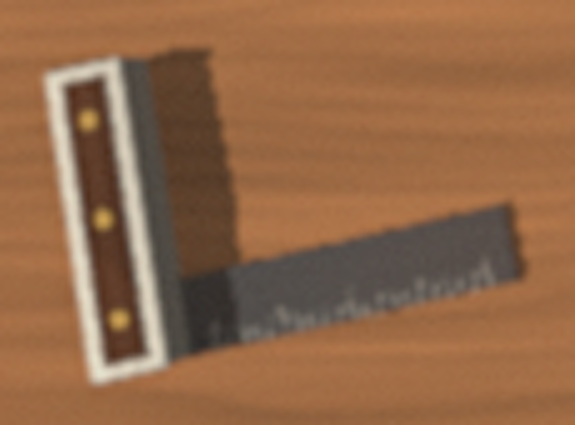

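View pics/s_tray.png

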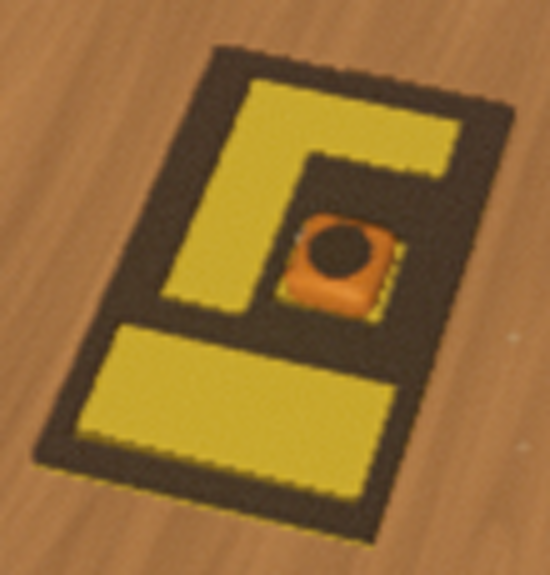

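View pics/s_sq.png

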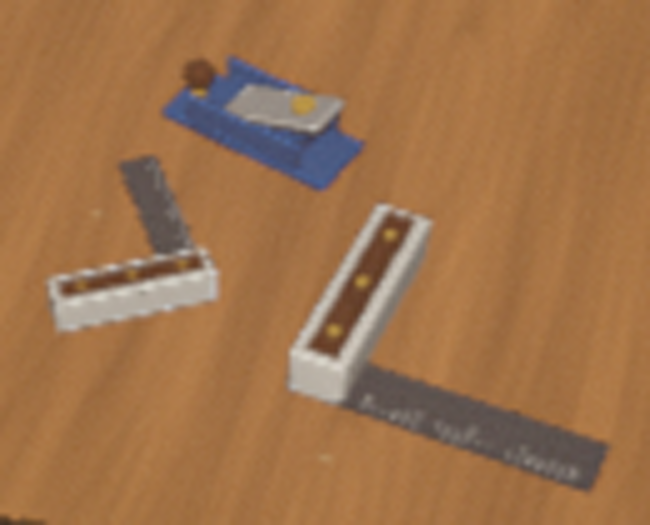

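View pics/s_sqL.png

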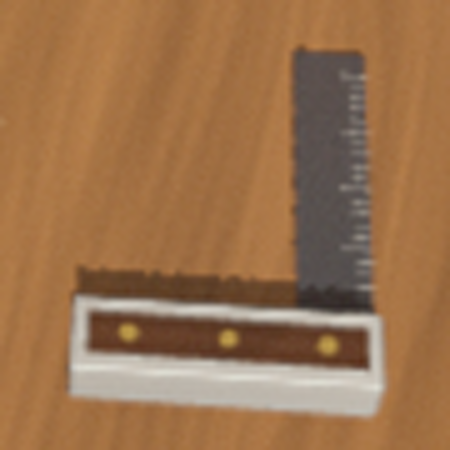

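```bash
python3 - <<'E'
from h import *
np.set_printoptions(precision=1,suppress=True)
a=cv2.imread('pics/top0.png');b=cv2.imread('pics/side0.png')
def white(im): 
    h=cv2.cvtColor(im,cv2.COLOR_BGR2HSV); return ((h[...,1]<60)&(h[...,2]>150)).astype(np.uint8)*255
for n,im in(('top',a),('side',b)):
    cs,_=cv2.findContours(white(im),cv2.RETR_EXTERNAL,cv2.CHAIN_APPROX_NONE)
    for c in cs:
        if 100<cv2.contourArea(c)<2500:
            r=cv2.minAreaRect(c); bx=cv2.boxPoints(r)
            print(n,r)
            if n=='top':
                P=np.array([hit('top',u,v,26)[:2] for u,v in bx]); print(P.ravel(), [np.linalg.norm(P[i]-P[i-1]) for i in range(4)])
print('yellow')
for n,im in(('top',a),('side',b)):
    h=cv2.cvtColor(im,cv2.COLOR_BGR2HSV)
    m=cv2.inRange(h,(20,120,110),(32,255,255))
    cs,_=cv2.findContours(m,cv2.RETR_EXTERNAL,cv2.CHAIN_APPROX_NONE)
    for c in cs:
        if cv2.contourArea(c)>1: 
            M=cv2.moments(c); print(n,cv2.contourArea(c),M['m10']/M['m00'],M['m01']/M['m00'])
    m=cv2.inRange(h,(90,120,40),(130,255,255))
    cs,_=cv2.findContours(m,cv2.RETR_EXTERNAL,cv2.CHAIN_APPROX_NONE)
    for c in cs:
        if cv2.contourArea(c)>60: print(n,'blue',cv2.contourArea(c),cv2.minAreaRect(c),cv2.boxPoints(cv2.minAreaRect(c)).ravel())
    # tray dark
    m=cv2.inRange(im,(0,0,0),(75,75,75))
    reg=np.zeros_like(m); 
    if n=='top': reg[115:205,120:248]=255
    else: reg[185:298,140:250]=255
    m=cv2.morphologyEx(m&reg,cv2.MORPH_OPEN,np.ones((3,3)))
    cs,_=cv2.findContours(m,cv2.RETR_EXTERNAL,cv2.CHAIN_APPROX_NONE); c=max(cs,key=cv2.contourArea)
    q=cv2.approxPolyDP(cv2.convexHull(c),5,True)[:,0]; print(n,'tray',q.tolist(), cv2.minAreaRect(c))
E
```

```text
top ((110.60407257080078, 278.8257141113281), (63.37279510498047, 15.492283821105957), 81.02737426757812)
[293.3 411.5 298.5 372.6 144.  341.6 139.  379.4] [np.float64(157.55863627790842), np.float64(39.232085333970026), np.float64(157.64667721648976), np.float64(38.19092376400167)]
top ((329.90875244140625, 209.1693572998047), (61.2062873840332, 15.402905464172363), 7.765166282653809)
[ 374.2 -105.   414.  -112.   388.8 -269.1  349.3 -261. ] [np.float64(158.01694209450903), np.float64(40.44184686469166), np.float64(159.0945882363192), np.float64(40.32145519668442)]
top ((316.6007080078125, 153.92953491210938), (40.551979064941406, 12.042709350585938), 55.00798034667969)
[ 567.2 -116.8  585.8 -144.2  493.1 -201.6  475.  -174.5] [np.float64(108.72648120749555), np.float64(33.09432509386123), np.float64(109.08771169917), np.float64(32.580394062019764)]
top ((33.358619689941406, 110.4034423828125), (28.484600067138672, 65.27375030517578), 48.366458892822266)
[639.4 695.1 761.9 571.8 698.5 515.5 578.6 638.8] [np.float64(82.9387050841942), np.float64(173.77254051507563), np.float64(84.705
[... 2362 characters left out ...]
5 187.1170568561873 266.95268177876875
side 5.0 196.1 243.2333333333333
side 18.0 216.64814814814815 242.97222222222223
side 1058.0 197.1663516068053 220.55340264650283
side 4.0 265.625 115.29166666666666
side blue 69.5 ((358.9846496582031, 53.62308120727539), (10.046813011169434, 8.434361457824707), 7.125016689300537) [353.5  57.2 354.5  48.8 364.5  50.1 363.4  58.4]
side blue 905.0 ((314.0405578613281, 13.256757736206055), (34.03059005737305, 32.386600494384766), 9.462322235107422) [294.6  26.4 299.9  -5.5 333.5   0.1 328.2  32. ]
side tray [[241, 207], [214, 292], [191, 287], [202, 217]] ((210.75970458984375, 245.10594177246094), (35.526519775390625, 91.93951416015625), 18.19916343688965)
```

```bash
python3 - <<'E'
from h import *
np.set_printoptions(precision=1,suppress=True)
K=4
for n,(x,y,w,hh) in(('top',(120,115,128,90)),('side',(140,185,110,115))):
    im=cv2.imread(f'pics/{n}0.png')[y:y+hh,x:x+w]
    im=cv2.resize(im,None,fx=K,fy=K,interpolation=cv2.INTER_CUBIC)
    h=cv2.cvtColor(im,cv2.COLOR_BGR2HSV)
    m=cv2.inRange(h,(18,120,75),(34,255,255))
    m=cv2.morphologyEx(m,cv2.MORPH_OPEN,np.ones((5,5)))
    vis=im.copy()
    cs,_=cv2.findContours(m,cv2.RETR_EXTERNAL,cv2.CHAIN_APPROX_NONE)
    def full(p): return (np.asarray(p,float)+.5)/K-.5+[x,y]
    for c in cs:
        if cv2.contourArea(c)<3000: continue
        q=cv2.approxPolyDP(c,14,True)[:,0]
        cv2.polylines(vis,[q],True,(0,0,255),1)
        for p in q:
            f=full(p); print(n,f,hit(n,*f,4)[:2],hit(n,*f,15)[:2])
        print()
    m=(im.max(2)<88).astype(np.uint8)*255
    m=cv2.morphologyEx(m,cv2.MORPH_OPEN,np.ones((9,9)))
    cs,_=cv2.findContours(m,cv2.RETR_EXTERNAL,cv2.CHAIN_APPROX_NONE); c=max(cs,key=cv2.contourArea)
    q=cv2.approxPolyDP(cv2.convexHull(c),14,True)[:,0]
    cv2.polylines(vis,[q],True,(255,0,0),1)
    for p in q: f=full(p); print(n,'tray',f,hit(n,*f,15)[:2])
    cv2.imwrite(f'pics/v_{n}.png',vis)
E
```

```text
top [235.1 181.9] [462.9  60.1] [461.   59.4]
top [233.1 133.4] [598.8  63.9] [595.3  63.2]
top [170.4 137.1] [592.  236.8] [588.5 234.1]
top [170.6 154.6] [542.4 235.3] [539.5 232.6]
top [213.6 153.9] [541.9 117.9] [539.  116.5]
top [214.9 182.4] [462.8 114.7] [460.8 113.4]

top [164.1 130.9] [610.3 254.4] [606.6 251.4]
top [135.4 133.6] [604.1 333.5] [600.5 329.7]
top [135.4 191.1] [443.7 328.4] [441.9 324.6]
top [164.6 190.1] [444.6 249.8] [442.9 246.9]

top tray [237.4 125.1] [618.5  51.3]
top tray [239.4 191.9] [433.8  48.5]
top tray [128.6 195.6] [430.3 342.1]
top tray [130.1 127.9] [617.2 344.5]
side [162.4 250.4] [611.1 253.8] [607.1 259.9]
side [154.4 272.4] [605.5 325.6] [601.6 331. ]
side [211.6 284.6] [443.3 319.5] [440.9 325. ]
side [218.9 261.4] [446.2 245.5] [443.8 251.7]

side [232.1 208.9] [462.8  58.3] [460.2  66.4]
side [189.6 200.1] [598.9  60.8] [595.   68.9]
side [171.1 243.9] [595.3 226.7] [591.4 233.1]
side [188.6 247.9] [542.5 226.1] [539.1 232.5]
side [202.4 215.6] [541.7 106.9] [538.4 114.6]
side [226.9 220.9] [465.1 105.9] [462.5 113.5]

side tray [183.1 194.6] [621.7  53.7]
side tray [241.9 206.6] [434.2  50.2]
side tray [214.1 292.4] [427.5 344.9]
side tray [147.1 276.6] [615.3 348.3]
```

View pics/v_top.png

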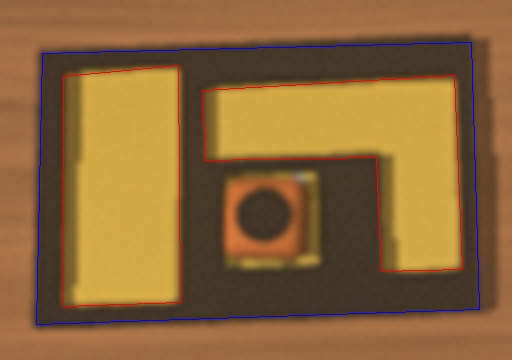

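View pics/v_side.png

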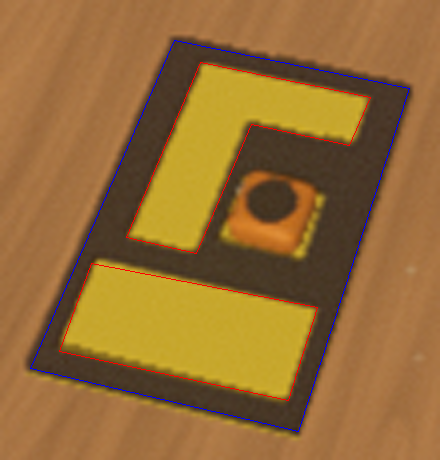

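```bash
python3 - <<'E'
from h import *
np.set_printoptions(precision=1,suppress=True)
for a,b in (((237.4,125.1),(183.1,194.6)),((239.4,191.9),(241.9,206.6)),((128.6,195.6),(214.1,292.4)),((130.1,127.9),(147.1,276.6)),((164.6,190.1),(218.9,261.4)),((214.9,182.4),(226.9,220.9)),((213.6,153.9),(202.4,215.6))):
    print(tri(a,b))
K=6
for n,(x,y,w,hh) in(('top',(298,130,114,70)),('side',(210,103,72,60))):
    im=cv2.imread(f'pics/{n}0.png')[y:y+hh,x:x+w]
    im=cv2.resize(im,None,fx=K,fy=K,interpolation=cv2.INTER_CUBIC)
    cv2.imwrite(f'pics/z_{n}.png',im)
    h=cv2.cvtColor(im,cv2.COLOR_BGR2HSV)
    def full(p): return (np.asarray(p,float)+.5)/K-.5+[x,y]
    for nm,m in (('blue',cv2.inRange(h,(95,90,30),(130,255,255))),('brass',cv2.inRange(h,(16,120,130),(32,255,255))),('white',((h[...,1]<70)&(h[...,2]>140)).astype(np.uint8)*255),('dark',((h[...,1]<90)&(h[...,2]<105)).astype(np.uint8)*255)):
        cs,_=cv2.findContours(m,cv2.RETR_EXTERNAL,cv2.CHAIN_APPROX_NONE)
        for c in cs:
            A=cv2.contourArea(c)/K/K
            if A<1: continue
            M=cv2.moments(c); print(n,nm,round(A,1),full((M['m10']/M['m00'],M['m01']/M['m00'])),'box',full(cv2.boxPoints(cv2.minAreaRect(c))).ravel() if A>30 else '')
E
```

```text
(array([621.4,  51.5,  11.7]), np.float64(3.178907109829326))
(array([434.3,  48.5,  13. ]), np.float64(0.5075817526343344))
(array([429.6, 343.2,  11.5]), np.float64(2.5087173812706016))
(array([617.8, 346.1,  10.7]), np.float64(1.5352761692980128))
(array([444.4, 248.6,   9.3]), np.float64(1.0418015954948605))
(array([461.6, 113.5,  14.8]), np.float64(1.617700287272654))
(array([537.9, 116.3,  17.7]), np.float64(0.7169125842529747))
top blue 523.1 [386.3 168. ] box [370.  189.7 383.6 142.3 405.9 148.8 392.4 196.1]
top brass 27.6 [388.6 177.3] box 
top brass 4.2 [325.  163.6] box 
top brass 4.1 [317.4 152.9] box 
top brass 2.7 [309.9 142.3] box 
top white 13.9 [305.9 198.8] box 
top white 264.0 [388.1 171.2] box [379.5 184.6 384.2 157.2 397.5 159.5 392.8 186.8]
top white 492.8 [316.7 153.9] box [299.5 140.5 309.9 133.3 333.6 167.1 323.2 174.3]
top dark 11.5 [396.9 169.3] box 
top dark 20.0 [381.3 167.8] box 
top dark 42.0 [379.9 175.4] box [369.  190.3 381.9 145.9 403.1 152.  390.3 196.4]
top dark 72.4 [397.8 163. ] box [386.7 142.8 402.4 140.1 409.8 184.1 394.1 186.7]
top dark 362.
[... 246 characters left out ...]
0.8] box 
side brass 2.2 [230.9 149.4] box 
side brass 2.0 [241.1 147.3] box 
side brass 10.7 [265.2 115.5] box 
side brass 1.5 [244.5 112.9] box 
side white 38.0 [278.6 157.6] box [273.9 162.2 281.  150.  284.4 151.9 277.3 164.2]
side white 3.7 [232.  147.1] box 
side white 254.6 [231.2 153.6] box [213.5 150.2 246.8 143.  249.3 154.4 216.  161.6]
side white 75.7 [273.  149.5] box [263.8 162.2 280.2 134.7 282.7 136.2 266.3 163.7]
side white 104.1 [261.  116.2] box [250.1 117.9 251.4 110.1 273.4 113.7 272.1 121.5]
side dark 98.1 [235.2 135.9] box [228.7 127.7 234.6 125.3 242.2 143.4 236.2 145.9]
side dark 3.0 [245.6 121.4] box 
side dark 13.1 [267.9 121. ] box 
side dark 2.3 [246.8 111.1] box
```

View pics/z_top.png

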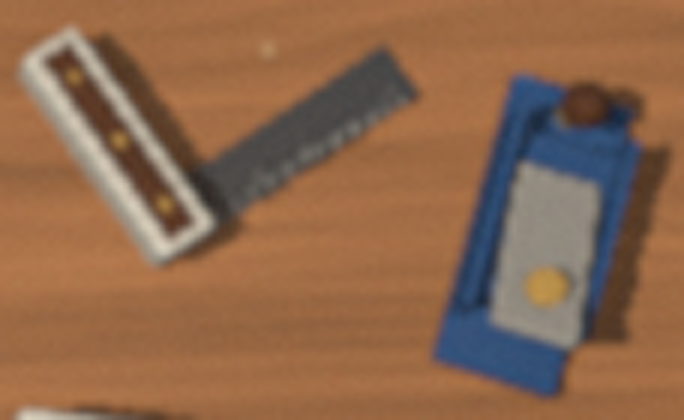

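View pics/z_side.png

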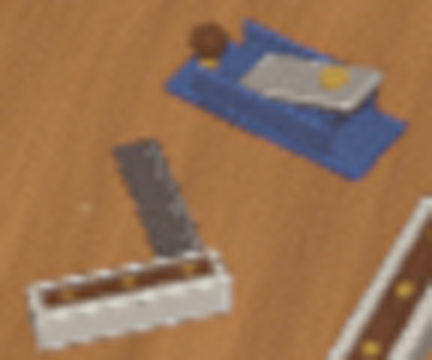

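```bash
python3 - <<'E'
from h import *
np.set_printoptions(precision=1,suppress=True)
print('rivets')
for a,b in (((309.9,142.3),(220.9,151.5)),((317.4,152.9),(230.9,149.4)),((325.,163.6),(241.1,147.3))):
    P,e=tri(a,b);print(P,e,hit('top',*a,26)[:2],hit('side',*b,26)[:2])
print('plane')
f=lambda p,o:np.array(p)/6+o
Q=[]
for a,b in (((517,75),(165,85)),((435,357),(358,180)),((555,393),(405,127))):
    a=f(a,[297.6,129.6]);b=f(b,[209.6,102.6]);P,e=tri(a,b);Q.append(P);print(P,e,hit('top',*a,5)[:2],hit('side',*b,5)[:2])
for i,j in((0,1),(1,2)): print(np.linalg.norm((Q[i]-Q[j])[:2]))
print('ctr',(Q[0]+Q[2])/2,'yaw',np.arctan2(*(Q[0]-Q[1])[1::-1]))
a=(388.6,177.3);b=(265.2,115.5);print('wheel',tri(a,b))
E
```

```text
rivets
[ 560.6 -142.4   30.5] 0.9543632875595833 [ 562.4 -143.1] [ 561.5 -146.5]
[ 531.3 -161.    30.2] 0.5023109223212461 [ 532.7 -161.8] [ 532.4 -165. ]
[ 501.6 -179.6   30.3] 0.9578502519006287 [ 503.  -180.5] [ 502.3 -183.8]
plane
[ 563.3 -347.6    8.9] 0.052659209870222524 [ 564.5 -349.1] [ 564.6 -351.9]
[ 433.7 -302.2    4.9] 2.724194160000168 [ 435.  -302.1] [ 432.3 -302. ]
[ 416.7 -354.3    5.4] 1.7149228991832732 [ 417.6 -354.5] [ 415.9 -354.8]
137.37029653086097
54.83914992605067
ctr [ 490.  -351.     7.2] yaw -0.3365968304294679
wheel (array([ 458. , -338.1,   47.8]), np.float64(0.8114622050661516))
```

```bash
cat >> h.py <<'E'
def to(x,y,z,zyaw=None):
    "how far to go in tool axes; zyaw = wanted world yaw of jaw axis (mod pi)"
    s=ctrl.read_state(); M=R.from_euler('xyz',s['tool_rot']).as_matrix()
    d=np.array([x,y,z])-s['eef_pos']; print('t',round(s['clock'],2),'pos',s['eef_pos'].round(1),'F',np.round(s['force'],1),'w',round(s['width'],1),'q',s['qpos'].round(2))
    print('axes x,y,z:',M.T.round(3).tolist())
    # leveling+yaw rotvec
    yz=np.arctan2(M[1,2],M[0,2])
    if zyaw is None: zyaw=yz
    for k in (0,1):
        a=zyaw+k*np.pi; X=np.array([0,0,-1.]);Z=np.array([np.cos(a),np.sin(a),0]);T=np.c_[X,np.cross(Z,X),Z]
        r=R.from_matrix(M.T@T).as_rotvec(); print('rotvec tool',r.round(3),'jaw yaw now',round(yz,3),'->',round(a,3), 'shift in tool axes',(M.T@d).round(1), 'in final tool axes',(T.T@d).round(1))
E
python3 - <<'E'
from h import *
to(532,-162.5,100,-2.578+np.pi/2)
E
```

```text
t 0.1 pos [ 218.3 -611.7  238.5] F [ 0.3 -0.3 -0.2] w 85.5 q [ 1.16  0.63  0.04  1.52 -0.03  1.   -0.02]
axes x,y,z: [[-0.001, 0.002, -1.0], [0.942, 0.336, -0.0], [0.336, -0.942, -0.002]]
rotvec tool [-0.221 -0.002 -0.   ] jaw yaw now -1.228 -> -1.007 shift in tool axes [ 139.   446.4 -317.3] in final tool axes [ 138.5  505.1 -212.1]
rotvec tool [ 2.921 -0.     0.003] jaw yaw now -1.228 -> 2.134 shift in tool axes [ 139.   446.4 -317.3] in final tool axes [ 138.5 -505.1  212.1]
```

```bash
python3 -m handwheel '1 0 0 0 -0.11 0 0; 1 0 0 0 -0.11 0 0; 1 8 40 -16 0 0 0; 1 8 40 -16 0 0 0; 1 8 40 -16 0 0 0; 1 8 40 -16 0 0 0; 1 8 40 -16 0 0 0; 1 8 40 -16 0 0 0; 1 8 40 -16 0 0 0; 1 8 40 -16 0 0 0'
python3 - <<'E'
from h import *
to(532,-162.5,100,-2.578+np.pi/2)
E
```

```text
clock: 1.1
eef_pos: [417.9, -328.4, 168.2]
tool_rot: [-2.126, 1.564, -3.141]
force: [1.1, 0.3, -0.8]
width: 85.4
t 1.1 pos [ 417.9 -328.4  168.2] F [ 1.1  0.3 -0.8] w 85.4 q [ 0.62  0.56 -0.01  1.92  0.01  0.67 -0.42]
axes x,y,z: [[-0.006, -0.0, -1.0], [0.85, 0.528, -0.005], [0.528, -0.85, -0.003]]
rotvec tool [-0.008 -0.003  0.005] jaw yaw now -1.015 -> -1.007 shift in tool axes [ 67.5 184.8 -80.5] in final tool axes [ 68.2 185.  -79.3]
rotvec tool [3.134 0.008 0.005] jaw yaw now -1.015 -> 2.134 shift in tool axes [ 67.5 184.8 -80.5] in final tool axes [  68.2 -185.    79.3]
```

```bash
python3 -m handwheel '1 10 37 -16 0 0 0; 1 10 37 -16 0 0 0; 1 10 37 -16 0 0 0; 1 10 37 -16 0 0 0; 1 10 34 -14 0 0 0; 1 0 0 0 0 0 0'
python3 - <<'E'
from h import *
to(532,-162.5,60,-2.578+np.pi/2)
for n in('top','side'): cv2.imwrite(f'pics/a_{n}.png',get_image(n))
a=cv2.imread('pics/a_top.png')[90:240,240:420];b=cv2.imread('pics/a_side.png')[60:200,180:330]
cv2.imwrite('pics/a.png',np.hstack([cv2.resize(a,(400,333)),cv2.resize(b,(400,333))]))
E
```

```text
clock: 1.7
eef_pos: [537.7, -150.3, 113.1]
tool_rot: [-2.759, 1.562, 2.52]
force: [0.7, -0.1, 1.0]
width: 85.8
t 1.7 pos [ 537.7 -150.3  113.1] F [ 0.7 -0.1  1. ] w 85.8 q [ 0.22  0.67  0.01  1.88 -0.02  0.59 -0.76]
axes x,y,z: [[-0.007, 0.005, -1.0], [0.844, 0.536, -0.003], [0.536, -0.844, -0.008]]
rotvec tool [ 0.003 -0.008  0.003] jaw yaw now -1.005 -> -1.007 shift in tool axes [ 53.1 -11.1   7.6] in final tool axes [ 53.1 -11.3   7.3]
rotvec tool [-3.139 -0.005 -0.012] jaw yaw now -1.005 -> 2.134 shift in tool axes [ 53.1 -11.1   7.6] in final tool axes [53.1 11.3 -7.3]
```

View pics/a.png

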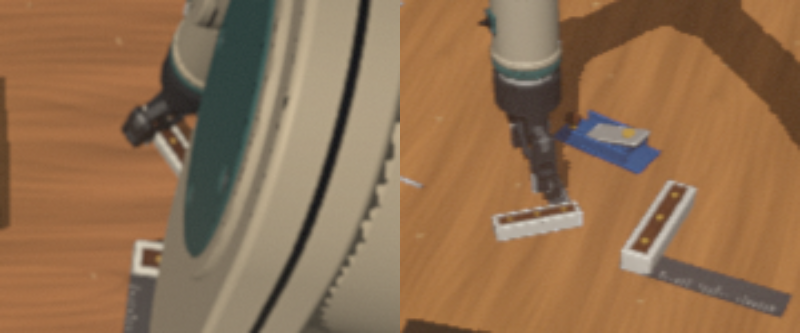

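The crop shows the gripper over the small square (stock at side-crop 538,218), the right item; it overshot about 13 mm toward +y. I'll correct this and descend.

```bash
python3 -m handwheel '1 15 -11 7.5 0 -0.008 0.003; 1 20 0 0 0 0 0; 1 10 0 0 0 0 0; 1 5 0 0 0 0 0; 1 0 0 0 0 0 0'
python3 - <<'E'
from h import *
to(532,-162.5,19,-2.578+np.pi/2)
for n in('side',): cv2.imwrite(f'pics/b_{n}.png',get_image(n))
b=cv2.imread('pics/b_side.png')[80:180,190:310]
cv2.imwrite('pics/b.png',cv2.resize(b,None,fx=5,fy=5,interpolation=cv2.INTER_CUBIC))
E
```

```text
clock: 2.3
eef_pos: [526.3, -176.8, 64.1]
tool_rot: [-0.75, 1.561, -1.77]
force: [-0.7, 0.1, 0.7]
width: 85.5
t 2.3 pos [ 526.3 -176.8   64.1] F [-0.7  0.1  0.7] w 85.5 q [ 0.26  0.75  0.02  1.92 -0.01  0.47 -0.74]
axes x,y,z: [[-0.002, -0.009, -1.0], [0.852, 0.523, -0.006], [0.523, -0.852, 0.007]]
rotvec tool [-0.013  0.007  0.006] jaw yaw now -1.02 -> -1.007 shift in tool axes [45.  12.6 -9.5] in final tool axes [45.1 12.4 -9. ]
rotvec tool [ 3.128  0.01  -0.011] jaw yaw now -1.02 -> 2.134 shift in tool axes [45.  12.6 -9.5] in final tool axes [ 45.1 -12.4   9. ]
```

View pics/b.png

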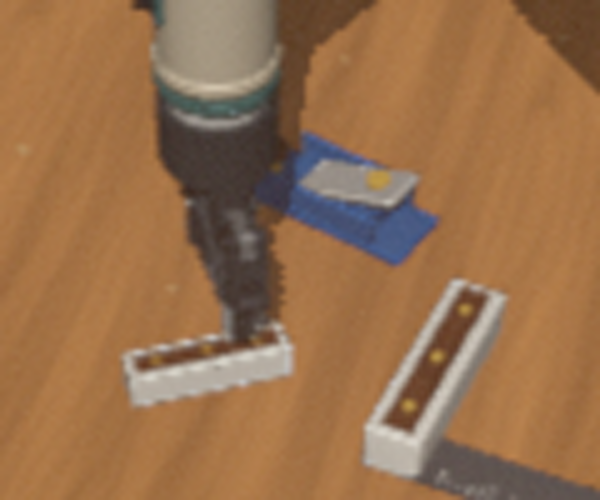

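```bash
python3 -m handwheel '1 0 0 0 0 0 0; 1 0 6 -4 0 0 0; 1 0 0 0 0 0 0'
python3 - <<'E'
from h import *
to(532,-162.5,19,-2.578+np.pi/2)
E
```

```text
clock: 2.65
eef_pos: [531.1, -170.3, 66.1]
tool_rot: [-0.36, 1.561, -1.381]
force: [0.2, -0.7, 0.0]
width: 85.5
t 2.65 pos [ 531.1 -170.3   66.1] F [ 0.2 -0.7  0. ] w 85.5 q [ 0.24  0.75  0.02  1.92 -0.01  0.47 -0.76]
axes x,y,z: [[0.002, -0.01, -1.0], [0.853, 0.522, -0.004], [0.522, -0.853, 0.01]]
rotvec tool [-0.014  0.01   0.004] jaw yaw now -1.021 -> -1.007 shift in tool axes [47.1  5.1 -6.6] in final tool axes [47.1  5.  -6.1]
rotvec tool [ 3.128  0.006 -0.015] jaw yaw now -1.021 -> 2.134 shift in tool axes [47.1  5.1 -6.6] in final tool axes [47.1 -5.   6.1]
```

```bash
python3 -m handwheel '1 0 5 -6 -0.014 0.01 0.004; 1 0 0 0 0 0 0; 1 10 0 0 0 0 0; 1 0 0 0 0 0 0'
python3 - <<'E'
from h import *
to(532,-162.5,19,-2.578+np.pi/2)
cv2.imwrite(f'pics/c_side.png',get_image('side'))
b=cv2.imread('pics/c_side.png')[80:180,190:310]
cv2.imwrite('pics/c.png',cv2.resize(b,None,fx=5,fy=5,interpolation=cv2.INTER_CUBIC))
E
```

```text
clock: 3.05
eef_pos: [533.3, -160.8, 56.2]
tool_rot: [1.725, 1.569, 0.721]
force: [-0.5, 0.4, -0.1]
width: 85.5
t 3.05 pos [ 533.3 -160.8   56.2] F [-0.5  0.4 -0.1] w 85.5 q [ 0.24  0.76  0.01  1.92 -0.01  0.46 -0.75]
axes x,y,z: [[0.002, 0.002, -1.0], [0.843, 0.537, 0.002], [0.537, -0.843, -0.0]]
rotvec tool [ 0.004 -0.    -0.002] jaw yaw now -1.004 -> -1.007 shift in tool axes [37.2 -2.1  0.7] in final tool axes [37.2 -2.   0.7]
rotvec tool [-3.138e+00  4.000e-03 -1.000e-03] jaw yaw now -1.004 -> 2.134 shift in tool axes [37.2 -2.1  0.7] in final tool axes [37.2  2.  -0.7]
```

View pics/c.png

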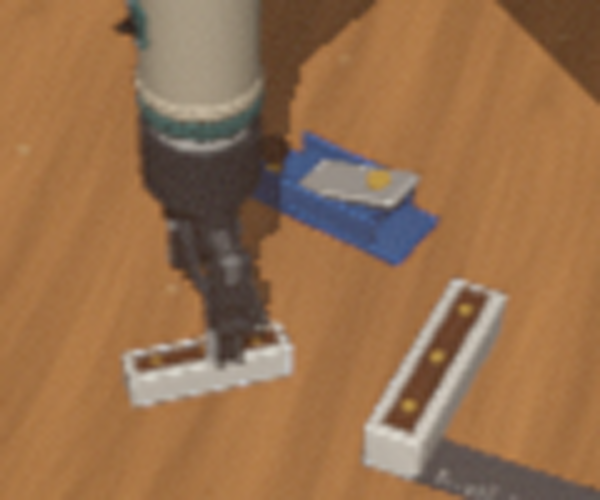

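The crop shows the near finger in front of the stock, level with the centre rivet (crop 228,340). I'll descend and grip.

```bash
python3 -m handwheel '1 12 -2 0.5 0 0 0; 1 12 0 0 0 0 0; 1 8 0 0 0 0 0; 1 4 0 0 0 0 0; 1 0 0 0 0 0 0'
python3 - <<'E'
from h import *
to(532,-162.5,19,-2.578+np.pi/2)
E
```

```text
clock: 3.6
eef_pos: [531.2, -163.3, 16.3]
tool_rot: [2.333, 1.57, 1.329]
force: [-1.0, -1.1, 0.3]
width: 85.5
t 3.6 pos [ 531.2 -163.3   16.3] F [-1.  -1.1  0.3] w 85.5 q [ 0.25  0.83  0.    1.93 -0.01  0.38 -0.75]
axes x,y,z: [[0.0, 0.001, -1.0], [0.844, 0.536, 0.001], [0.536, -0.844, -0.001]]
rotvec tool [ 0.002 -0.001 -0.001] jaw yaw now -1.005 -> -1.007 shift in tool axes [-2.7  1.1 -0.2] in final tool axes [-2.7  1.1 -0.2]
rotvec tool [-3.139e+00  1.000e-03 -1.000e-03] jaw yaw now -1.005 -> 2.134 shift in tool axes [-2.7  1.1 -0.2] in final tool axes [-2.7 -1.1  0.2]
```

```bash
python3 -m handwheel '1 -3 1 0 0 0 0; 1 0 0 0 0 0 0; -1 0 0 0 0 0 0; -1 0 0 0 0 0 0; -1 0 0 0 0 0 0; -1 0 0 0 0 0 0; -1 0 0 0 0 0 0; -1 0 0 0 0 0 0; -1 0 0 0 0 0 0; -1 0 0 0 0 0 0'
python3 - <<'E'
from h import *
to(532,-162.5,19,-2.578+np.pi/2)
cv2.imwrite(f'pics/d_side.png',get_image('side'))
b=cv2.imread('pics/d_side.png')[80:180,190:310]
cv2.imwrite('pics/d.png',cv2.resize(b,None,fx=5,fy=5,interpolation=cv2.INTER_CUBIC))
E
```

```text
clock: 4.6
eef_pos: [533.0, -162.7, 20.9]
tool_rot: [1.308, 1.568, 0.304]
force: [0.1, 0.1, 0.9]
width: 26.6
t 4.6 pos [ 533.  -162.7   20.9] F [0.1 0.1 0.9] w 26.6 q [ 0.24  0.82  0.    1.93 -0.01  0.39 -0.75]
axes x,y,z: [[0.003, 0.001, -1.0], [0.844, 0.536, 0.003], [0.536, -0.844, 0.001]]
rotvec tool [ 0.002  0.001 -0.003] jaw yaw now -1.005 -> -1.007 shift in tool axes [ 1.9 -0.7 -0.7] in final tool axes [ 1.9 -0.7 -0.7]
rotvec tool [-3.139e+00  4.000e-03  1.000e-03] jaw yaw now -1.005 -> 2.134 shift in tool axes [ 1.9 -0.7 -0.7] in final tool axes [1.9 0.7 0.7]
```

View pics/d.png

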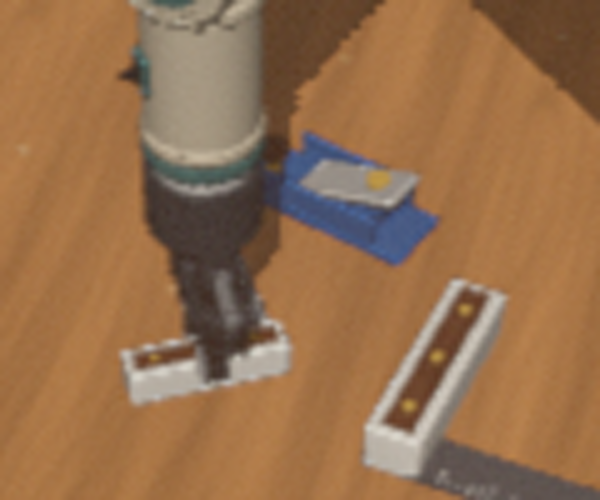

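The finger is on the middle of the stock (crop 217,360), width 27. Lift now.

```bash
python3 -m handwheel '-1 -5 0 0 0 0 0; -1 -15 0 0 0 0 0; -1 -20 0 0 0 0 0; -1 -20 0 0 0 0 0; -1 -15 0 0 0 0 0; -1 -5 0 0 0 0 0; -1 0 0 0 0 0 0'
python3 - <<'E'
from h import *
to(528.5,87.5,110,.016+np.pi/2)
cv2.imwrite(f'pics/e_side.png',get_image('side'))
b=cv2.imread('pics/e_side.png')[60:180,190:310]
cv2.imwrite('pics/e.png',cv2.resize(b,None,fx=4,fy=4,interpolation=cv2.INTER_CUBIC))
E
```

```text
clock: 5.35
eef_pos: [532.1, -162.7, 107.4]
tool_rot: [1.373, 1.568, 0.369]
force: [0.6, 0.3, -0.7]
width: 27.0
t 5.35 pos [ 532.1 -162.7  107.4] F [ 0.6  0.3 -0.7] w 27.0 q [ 0.24  0.68  0.01  1.9  -0.01  0.56 -0.75]
axes x,y,z: [[0.002, 0.001, -1.0], [0.844, 0.536, 0.002], [0.536, -0.844, 0.0]]
rotvec tool [-2.592  0.003 -0.   ] jaw yaw now -1.005 -> 1.587 shift in tool axes [  -2.4  131.1 -213.2] in final tool axes [ -2.6  -0.4 250.3]
rotvec tool [ 0.55  -0.    -0.002] jaw yaw now -1.005 -> 4.728 shift in tool axes [  -2.4  131.1 -213.2] in final tool axes [  -2.6    0.4 -250.3]
```

View pics/e.png

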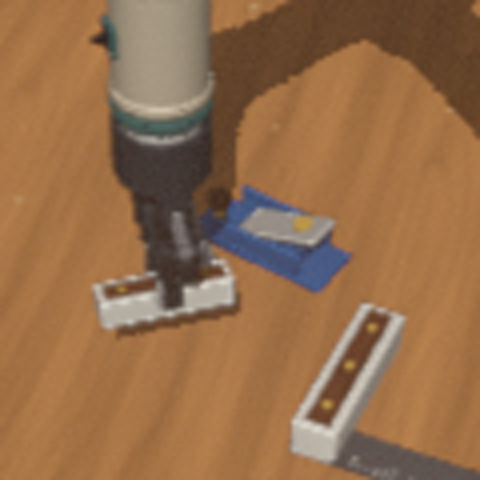

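```bash
python3 -m handwheel '-1 0 0 0 -0.06 0 0; -1 0 0 0 -0.13 0 0; -1 0 0 0 -0.14 0 0; -1 0 0 0 -0.14 0 0; -1 0 0 0 -0.14 0 0; -1 0 0 0 -0.14 0 0; -1 0 0 0 -0.14 0 0; -1 0 0 0 -0.14 0 0; -1 0 0 0 -0.14 0 0; -1 0 0 0 -0.14 0 0'; python3 -m handwheel '-1 0 0 0 -0.14 0 0; -1 0 0 0 -0.14 0 0; -1 0 0 0 -0.14 0 0; -1 0 0 0 -0.14 0 0; -1 0 0 0 -0.14 0 0; -1 0 0 0 -0.14 0 0; -1 0 0 0 -0.14 0 0; -1 0 0 0 -0.06 0 0; -1 0 0 0 0 0 0'
python3 - <<'E'
from h import *
to(528.5,87.5,110,.016+np.pi/2)
E
```

```text
clock: 6.4
eef_pos: [525.5, -161.0, 98.7]
tool_rot: [2.452, 1.555, 2.81]
force: [-0.6, 0.3, -0.8]
width: 26.4
clock: 7.3
eef_pos: [518.7, -161.0, 90.0]
tool_rot: [1.337, 1.538, 2.78]
force: [0.8, 0.4, -1.4]
width: 26.4
t 7.3 pos [ 518.7 -161.    90. ] F [ 0.8  0.4 -1.4] w 26.4 q [ 0.67  0.79 -0.66  1.9   0.7   0.73  1.04]
axes x,y,z: [[-0.03, 0.012, -0.999], [-0.991, 0.127, 0.032], [0.128, 0.992, 0.008]]
rotvec tool [-0.144  0.01  -0.031] jaw yaw now 1.443 -> 1.587 shift in tool axes [-17.4  22.5 247.9] in final tool axes [-20.  -13.8 248.3]
rotvec tool [ 2.997 -0.047 -0.015] jaw yaw now 1.443 -> 4.728 shift in tool axes [-17.4  22.5 247.9] in final tool axes [ -20.    13.8 -248.3]
```

```bash
python3 -m handwheel '-1 -6 -4 0 -0.07 0.005 -0.015; -1 -6 -4 10 -0.07 0.005 -0.015; -1 -4 -3 25 0 0 0; -1 -4 0 30 0 0 0; -1 0 0 30 0 0 0; -1 0 0 30 0 0 0; -1 0 0 30 0 0 0; -1 0 0 30 0 0 0; -1 0 0 25 0 0 0; -1 0 0 10 0 0 0'
python3 - <<'E'
from h import *
to(528.5,87.5,110,.016+np.pi/2)
E
```

```text
clock: 8.3
eef_pos: [526.2, 61.6, 104.0]
tool_rot: [1.606, 1.56, -3.116]
force: [0.4, -0.8, -2.0]
width: 26.5
t 8.3 pos [526.2  61.6 104. ] F [ 0.4 -0.8 -2. ] w 26.5 q [ 0.26  0.75 -0.67  1.95  0.7   0.7   0.72]
axes x,y,z: [[-0.011, -0.0, -1.0], [-1.0, 0.01, 0.011], [0.01, 1.0, -0.0]]
rotvec tool [-0.026 -0.    -0.011] jaw yaw now 1.561 -> 1.587 shift in tool axes [-6.1 -2.  26. ] in final tool axes [-6.  -2.8 25.9]
rotvec tool [ 3.116 -0.017  0.   ] jaw yaw now 1.561 -> 4.728 shift in tool axes [-6.1 -2.  26. ] in final tool axes [ -6.    2.8 -25.9]
```

```bash
python3 -m handwheel '-1 0 -1 13 -0.013 0 -0.005; -1 0 -1 9 -0.013 0 -0.005; -1 0 0 0 0 0 0; -1 0 0 0 0 0 0'
python3 - <<'E'
from h import *
to(528.5,87.5,70,.016+np.pi/2)
for n in('top','side'): cv2.imwrite(f'pics/f_{n}.png',get_image(n))
a=cv2.imread('pics/f_top.png')[90:240,100:280];b=cv2.imread('pics/f_side.png')[150:300,120:270]
cv2.imwrite('pics/f.png',np.hstack([cv2.resize(a,(400,400)),cv2.resize(b,(400,400))]))
E
```

```text
clock: 8.7
eef_pos: [528.0, 83.4, 102.9]
tool_rot: [2.359, 1.567, -2.337]
force: [0.3, 0.0, -1.8]
width: 26.1
t 8.7 pos [528.   83.4 102.9] F [ 0.3  0.  -1.8] w 26.1 q [ 0.21  0.75 -0.66  1.94  0.72  0.7   0.69]
axes x,y,z: [[-0.002, -0.003, -1.0], [-1.0, -0.016, 0.002], [-0.016, 1.0, -0.002]]
rotvec tool [ 0.    -0.002 -0.002] jaw yaw now 1.587 -> 1.587 shift in tool axes [32.9 -0.7  4.2] in final tool axes [32.9 -0.6  4.1]
rotvec tool [-3.141  0.004 -0.004] jaw yaw now 1.587 -> 4.728 shift in tool axes [32.9 -0.7  4.2] in final tool axes [32.9  0.6 -4.1]
```

View pics/f.png

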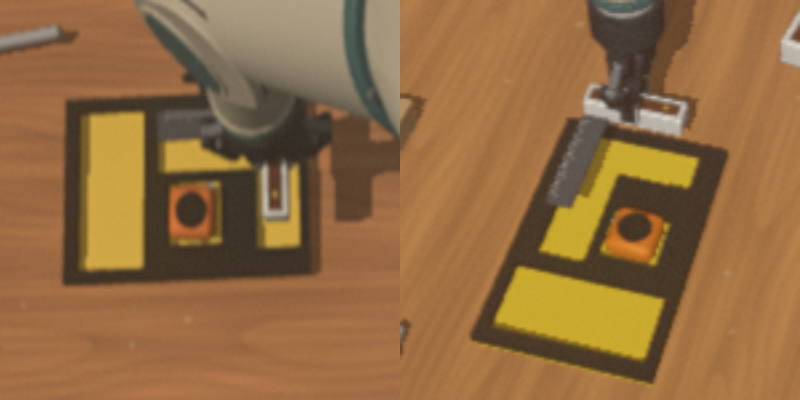

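The square has the right handedness and its blade lies over the long arm of the L (side crop 575,160). I'll lower in steps.

```bash
python3 -m handwheel '-1 8 -0.5 4 0 0 0; -1 12 0 0 0 0 0; -1 12 0 0 0 0 0; -1 8 0 0 0 0 0; -1 4 0 0 0 0 0; -1 0 0 0 0 0 0; -1 0 0 0 0 0 0'
python3 - <<'E'
from h import *
to(528.5,87.5,24,.016+np.pi/2)
for n in('top','side'): cv2.imwrite(f'pics/g_{n}.png',get_image(n))
a=cv2.imread('pics/g_top.png')[90:240,100:280];b=cv2.imread('pics/g_side.png')[180:280,150:250]
cv2.imwrite('pics/g.png',np.hstack([cv2.resize(a,(400,400)),cv2.resize(b,(400,400))]))
E
```

```text
clock: 9.5
eef_pos: [527.7, 84.5, 53.5]
tool_rot: [2.241, 1.564, -2.46]
force: [0.5, -0.6, -0.4]
width: 26.4
t 9.5 pos [527.7  84.5  53.5] F [ 0.5 -0.6 -0.4] w 26.4 q [ 0.16  0.82 -0.59  1.96  0.8   0.61  0.62]
axes x,y,z: [[-0.005, -0.004, -1.0], [-1.0, -0.012, 0.005], [-0.012, 1.0, -0.004]]
rotvec tool [-0.004 -0.004 -0.005] jaw yaw now 1.583 -> 1.587 shift in tool axes [29.5 -1.   3.1] in final tool axes [29.5 -0.8  3. ]
rotvec tool [ 3.137 -0.008  0.006] jaw yaw now 1.583 -> 4.728 shift in tool axes [29.5 -1.   3.1] in final tool axes [29.5  0.8 -3. ]
```

View pics/g.png

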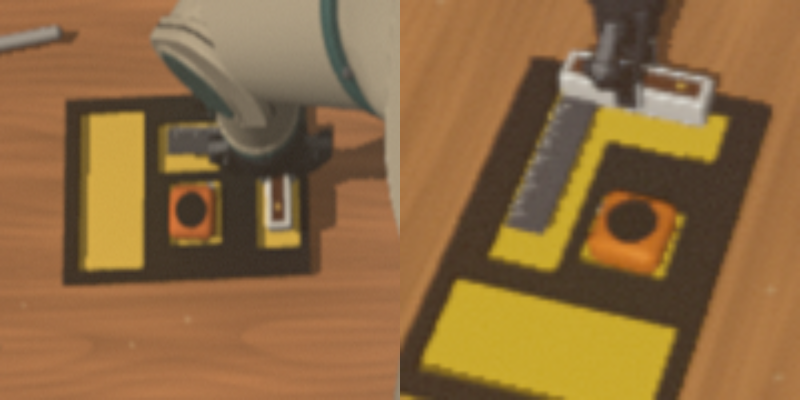

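```bash
python3 -m handwheel '-1 4 -1 3 0 -0.004 -0.005; -1 0 0 0 0 0 0; -1 6 0 0 0 0 0; -1 6 0 0 0 0 0; -1 3 0 0 0 0 0; -1 0 0 0 0 0 0; -1 0 0 0 0 0 0'
python3 - <<'E'
from h import *
to(528.5,87.5,24,.016+np.pi/2)
E
```

```text
clock: 10.3
eef_pos: [529.7, 87.9, 33.9]
tool_rot: [-1.337, 1.568, 0.246]
force: [-0.5, 0.8, -0.6]
width: 26.4
t 10.3 pos [529.7  87.9  33.9] F [-0.5  0.8 -0.6] w 26.4 q [ 0.14  0.85 -0.55  1.97  0.84  0.56  0.58]
axes x,y,z: [[0.003, 0.001, -1.0], [-1.0, -0.012, -0.003], [-0.012, 1.0, 0.001]]
rotvec tool [-0.004  0.001  0.003] jaw yaw now 1.583 -> 1.587 shift in tool axes [ 9.9  1.2 -0.4] in final tool axes [ 9.9  1.2 -0.4]
rotvec tool [ 3.137e+00  4.000e-03 -1.000e-03] jaw yaw now 1.583 -> 4.728 shift in tool axes [ 9.9  1.2 -0.4] in final tool axes [ 9.9 -1.2  0.4]
```

```bash
python3 -m handwheel '-1 3 1 0 0 0 0; -1 3 0 0 0 0 0; -1 2 0 0 0 0 0; -1 0 0 0 0 0 0; -1 0 0 0 0 0 0'
python3 - <<'E'
from h import *
to(528.5,87.5,24,.016+np.pi/2)
for n in('top','side'): cv2.imwrite(f'pics/i_{n}.png',get_image(n))
a=cv2.imread('pics/i_top.png')[90:240,100:280];b=cv2.imread('pics/i_side.png')[180:260,160:240]
cv2.imwrite('pics/i.png',np.hstack([cv2.resize(a,(400,400)),cv2.resize(b,(400,400))]))
E
```

```text
clock: 10.8
eef_pos: [528.7, 87.9, 25.4]
tool_rot: [-1.314, 1.568, 0.268]
force: [0.2, -0.2, -2.2]
width: 26.4
t 10.8 pos [528.7  87.9  25.4] F [ 0.2 -0.2 -2.2] w 26.4 q [ 0.13  0.86 -0.54  1.98  0.85  0.54  0.57]
axes x,y,z: [[0.003, 0.001, -1.0], [-1.0, -0.012, -0.003], [-0.012, 1.0, 0.001]]
rotvec tool [-0.004  0.001  0.003] jaw yaw now 1.582 -> 1.587 shift in tool axes [ 1.4  0.2 -0.4] in final tool axes [ 1.4  0.2 -0.4]
rotvec tool [ 3.137e+00  5.000e-03 -1.000e-03] jaw yaw now 1.582 -> 4.728 shift in tool axes [ 1.4  0.2 -0.4] in final tool axes [ 1.4 -0.2  0.4]
```

View pics/i.png

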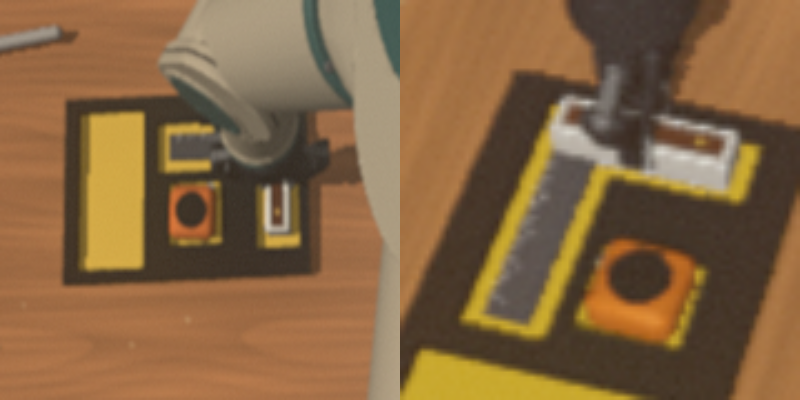

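It sits evenly inside the L, with yellow showing all round (side crop 560–740,110–320). I'll lower by the last 1–2 mm until contact.

```bash
python3 -m handwheel '-1 1 0 0 0 0 0; -1 0 0 0 0 0 0; -1 0 0 0 0 0 0'; python3 -m handwheel '-1 1 0 0 0 0 0; -1 0 0 0 0 0 0; -1 0 0 0 0 0 0'
```

```text
clock: 11.2
eef_pos: [529.0, 88.0, 25.2]
tool_rot: [-1.426, 1.567, 0.156]
force: [-0.0, 0.5, -1.9]
width: 26.3
clock: 11.5
eef_pos: [529.1, 88.0, 25.1]
tool_rot: [-1.556, 1.566, 0.026]
force: [-0.3, -0.4, -0.7]
width: 26.7
```

```bash
python3 -m handwheel '-1 1.5 0 0 0 0 0; -1 1.5 0 0 0 0 0; -1 0 0 0 0 0 0'; python3 -m handwheel '-1 1.5 0 0 0 0 0; -1 1 0 0 0 0 0'
```

```text
clock: 11.8
eef_pos: [529.2, 88.1, 25.4]
tool_rot: [-1.879, 1.564, -0.296]
force: [-0.2, 0.2, -0.7]
width: 26.7
clock: 12.0
eef_pos: [529.6, 88.1, 24.9]
tool_rot: [-1.957, 1.562, -0.375]
force: [-4.1, -1.5, 16.3]
width: 26.5
```

```bash
python3 -m handwheel '-1 -1 0 0 0 0 0; -1 0 0 0 0 0 0; -0.2 0 0 0 0 0 0; 0 0 0 0 0 0 0; 0.1 0 0 0 0 0 0; 0.1 0 0 0 0 0 0; 0.1 0 0 0 0 0 0'
python3 - <<'E'
from h import *
to(490,-351,110,-.3366+np.pi/2)
E
```

```text
clock: 12.7
eef_pos: [530.1, 88.4, 24.9]
tool_rot: [-1.839, 1.562, -0.257]
force: [-0.1, 0.5, 0.4]
width: 47.2
t 12.7 pos [530.1  88.4  24.9] F [-0.1  0.5  0.4] w 47.2 q [ 0.12  0.86 -0.53  1.98  0.86  0.54  0.56]
axes x,y,z: [[0.009, -0.002, -1.0], [-1.0, -0.011, -0.009], [-0.011, 1.0, -0.002]]
rotvec tool [ 0.348 -0.001  0.009] jaw yaw now 1.582 -> 1.234 shift in tool axes [ -84.5   44.2 -439.1] in final tool axes [ -85.1 -107.3 -428. ]
rotvec tool [-2.794e+00 -1.300e-02 -1.000e-03] jaw yaw now 1.582 -> 4.376 shift in tool axes [ -84.5   44.2 -439.1] in final tool axes [-85.1 107.3 428. ]
```

```bash
python3 -m handwheel '0.1 -6 0 0 0 0 0; 0.1 -15 0 0 0 0 0; 0.1 -25 0 0 0 0 0; 1 -25 0 0 0 0 0; 1 -15 0 0 0 0 0; 1 0 0 -15 0.07 0 0; 1 0 -5 -35 0.07 0 0; 1 0 -8 -40 0.07 0 0; 1 0 -10 -40 0.07 0 0; 1 0 -10 -40 0.06 0 0'
python3 - <<'E'
from h import *
to(490,-351,110,-.3366+np.pi/2)
for n in('top','side'): cv2.imwrite(f'pics/j_{n}.png',get_image(n))
a=cv2.imread('pics/j_top.png')[100:220,110:260];b=cv2.imread('pics/j_side.png')[180:280,150:250]
cv2.imwrite('pics/j.png',np.hstack([cv2.resize(a,(400,400)),cv2.resize(b,(400,400))]))
E
```

```text
clock: 13.7
eef_pos: [535.4, -86.0, 120.3]
tool_rot: [-1.098, 1.557, 0.13]
force: [0.9, -0.2, 0.6]
width: 85.3
t 13.7 pos [535.4 -86.  120.3] F [ 0.9 -0.2  0.6] w 85.3 q [ 0.51  0.71 -0.62  1.93  0.63  0.69  0.74]
axes x,y,z: [[0.014, 0.002, -1.0], [-0.942, 0.336, -0.012], [0.336, 0.942, 0.006]]
rotvec tool [-0.006  0.006  0.012] jaw yaw now 1.229 -> 1.234 shift in tool axes [   9.2  -46.  -264.9] in final tool axes [  10.3  -44.6 -265.1]
rotvec tool [ 3.136  0.019 -0.01 ] jaw yaw now 1.229 -> 4.376 shift in tool axes [   9.2  -46.  -264.9] in final tool axes [ 10.3  44.6 265.1]
```

View pics/j.png

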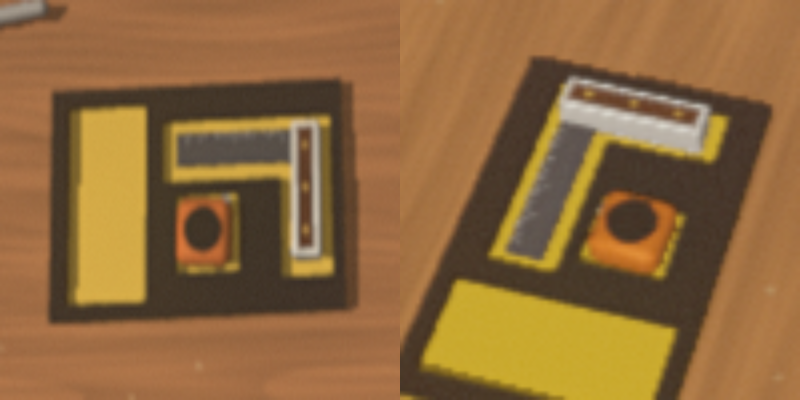

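The square sits in its cut-out with yellow all round (stock at top crop 305,190; blade at 235,150). Next is the plane.

```bash
python3 -m handwheel '1 0 -6 -40 0 0.006 0.006; 1 0 -6 -40 0 0 0; 1 0 -6 -40 0 0 0; 1 0 -6 -40 0 0 0; 1 0 -6 -40 0 0 0; 1 0 -4 -25 0 0 0; 1 0 -3 -12 0 0 0; 1 0 0 0 0 0 0; 1 0 0 0 0 0 0'
python3 - <<'E'
from h import *
to(490,-351,80,-.3366+np.pi/2)
E
```

```text
clock: 14.7
eef_pos: [476.8, -340.6, 118.5]
tool_rot: [3.027, 1.563, -2.06]
force: [0.1, -0.3, -0.4]
width: 85.2
t 14.7 pos [ 476.8 -340.6  118.5] F [ 0.1 -0.3 -0.4] w 85.2 q [ 0.96  0.77 -0.64  1.8   0.64  0.79  1.19]
axes x,y,z: [[-0.003, -0.007, -1.0], [-0.931, 0.366, 0.001], [0.366, 0.931, -0.007]]
rotvec tool [-0.038 -0.007 -0.001] jaw yaw now 1.196 -> 1.234 shift in tool axes [ 38.5 -16.1  -4.6] in final tool axes [ 38.5 -15.9  -5.5]
rotvec tool [ 3.103e+00 -2.000e-03  1.100e-02] jaw yaw now 1.196 -> 4.376 shift in tool axes [ 38.5 -16.1  -4.6] in final tool axes [38.5 15.9  5.5]
```

```bash
python3 -m handwheel '1 0 -8 -3 -0.038 -0.007 0; 1 0 -8 -2 0 0 0; 1 8 0 0 0 0 0; 1 12 0 0 0 0 0; 1 8 0 0 0 0 0; 1 0 0 0 0 0 0; 1 0 0 0 0 0 0'
python3 - <<'E'
from h import *
to(490,-351,21,-.3366+np.pi/2)
for n in('top','side'): cv2.imwrite(f'pics/k_{n}.png',get_image(n))
a=cv2.imread('pics/k_top.png')[90:240,300:480];b=cv2.imread('pics/k_side.png')[70:170,200:320]
cv2.imwrite('pics/k.png',np.hstack([cv2.resize(a,(400,400)),cv2.resize(b,(400,400))]))
E
```

```text
clock: 15.4
eef_pos: [492.7, -340.8, 87.6]
tool_rot: [0.797, 1.565, 2.042]
force: [-0.2, -0.3, -0.4]
width: 85.5
t 15.4 pos [ 492.7 -340.8   87.6] F [-0.2 -0.3 -0.4] w 85.5 q [ 0.94  0.83 -0.63  1.77  0.67  0.77  1.21]
axes x,y,z: [[-0.003, 0.005, -1.0], [-0.947, 0.32, 0.004], [0.32, 0.947, 0.004]]
rotvec tool [ 0.011  0.004 -0.004] jaw yaw now 1.245 -> 1.234 shift in tool axes [ 66.5  -0.9 -10.8] in final tool axes [ 66.6  -0.8 -10.5]
rotvec tool [-3.131  0.007  0.006] jaw yaw now 1.245 -> 4.376 shift in tool axes [ 66.5  -0.9 -10.8] in final tool axes [66.6  0.8 10.5]
```

View pics/k.png

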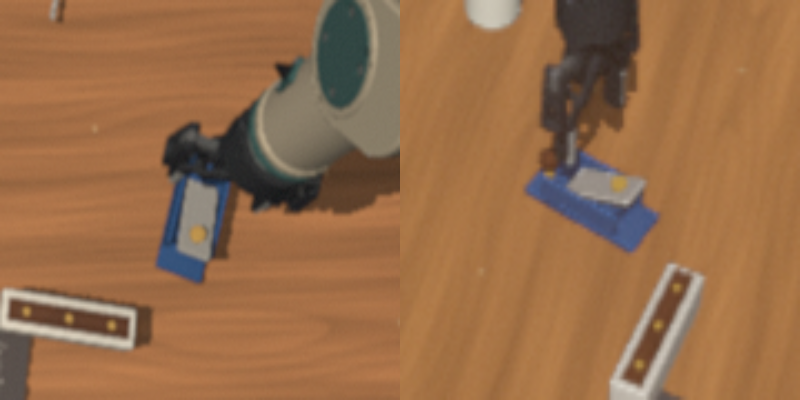

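```bash
python3 -m handwheel '1 0 0 -6 0.006 0.004 -0.004; 1 0 -0.5 -5 0.005 0 0; 1 0 0 0 0 0 0; 1 8 0 0 0 0 0; 1 8 0 0 0 0 0; 1 0 0 0 0 0 0; 1 0 0 0 0 0 0'
python3 - <<'E'
from h import *
to(490,-351,21,-.3366+np.pi/2)
for n in('top','side'): cv2.imwrite(f'pics/l_{n}.png',get_image(n))
a=cv2.imread('pics/l_top.png')[115:215,340:440];b=cv2.imread('pics/l_side.png')[70:150,215:295]
cv2.imwrite('pics/l.png',np.hstack([cv2.resize(a,(400,400)),cv2.resize(b,(400,400))]))
E
```

```text
clock: 16.2
eef_pos: [489.3, -354.0, 71.3]
tool_rot: [-2.166, 1.568, -0.936]
force: [0.9, 0.2, 0.3]
width: 85.3
t 16.2 pos [ 489.3 -354.    71.3] F [0.9 0.2 0.3] w 85.3 q [ 0.94  0.86 -0.61  1.77  0.7   0.74  1.2 ]
axes x,y,z: [[0.002, -0.002, -1.0], [-0.943, 0.334, -0.002], [0.334, 0.943, -0.001]]
rotvec tool [-0.004 -0.001  0.002] jaw yaw now 1.231 -> 1.234 shift in tool axes [50.3  0.5  3.1] in final tool axes [50.3  0.3  3.1]
rotvec tool [3.138e+00 3.000e-03 2.000e-03] jaw yaw now 1.231 -> 4.376 shift in tool axes [50.3  0.5  3.1] in final tool axes [50.3 -0.3 -3.1]
```

View pics/l.png

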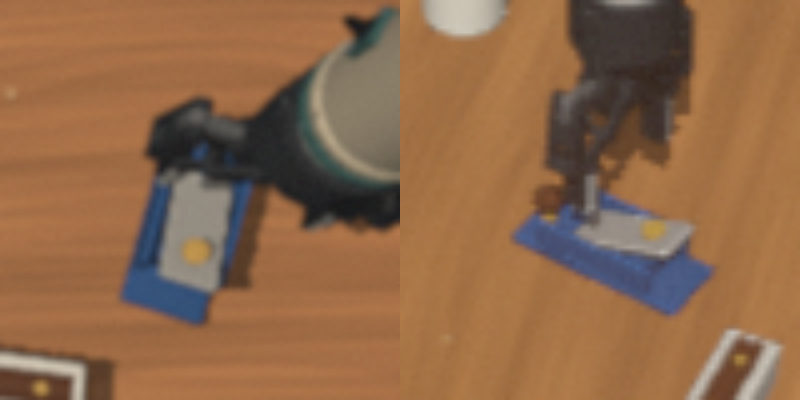

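```bash
python3 - <<'E'
from h import *
np.set_printoptions(precision=1,suppress=True)
c=np.array([489.3,-354,0]);u=np.array([.943,-.334,0]);w=np.array([.334,.943,0])
for z in(63,70,76): print(z,proj('side',c+45*w+[0,0,z]),proj('top',c+45*w+[0,0,z]))
P=np.array([490,-351,0])
for n in('side','top'):
    print(n,[proj(n,P+70*a*u+28*b*w+[0,0,5]).round(1).tolist() for a in(1,-1) for b in(1,-1)], 'cheek ctr',proj(n,P+28*w+[0,0,32]), proj(n,P-28*w+[0,0,32]))
E
```

```text
63 [250.5 114.5] [379.  158.8]
70 [250.5 113. ] [379.9 158.1]
76 [250.5 111.6] [380.7 157.5]
side [[236.6, 117.4], [245.4, 109.2], [268.9, 132.7], [277.4, 124.0]] cheek ctr [252.6 119.2] [261.4 110.7]
top [[383.3, 141.8], [403.2, 148.0], [369.8, 189.7], [390.0, 196.2]] cheek ctr [380.1 163.3] [400.7 169.8]
```

```bash
python3 -m handwheel '1 2 0 3 0 0 0; 1 12 0 0 0 0 0; 1 12 0 0 0 0 0; 1 10 0 0 0 0 0; 1 6 0 0 0 0 0; 1 0 0 0 0 0 0; 1 0 0 0 0 0 0'
python3 - <<'E'
from h import *
to(490,-351,19,-.3366+np.pi/2)
E
```

```text
clock: 17.0
eef_pos: [490.3, -350.3, 24.9]
tool_rot: [-2.332, 1.569, -1.101]
force: [-0.1, 0.2, -0.5]
width: 85.4
t 17.0 pos [ 490.3 -350.3   24.9] F [-0.1  0.2 -0.5] w 85.4 q [ 0.91  0.92 -0.55  1.79  0.75  0.66  1.14]
axes x,y,z: [[0.001, -0.001, -1.0], [-0.943, 0.333, -0.001], [0.333, 0.943, -0.001]]
rotvec tool [-0.003 -0.001  0.001] jaw yaw now 1.231 -> 1.234 shift in tool axes [ 5.9  0.1 -0.7] in final tool axes [ 5.9  0.1 -0.7]
rotvec tool [3.139e+00 2.000e-03 2.000e-03] jaw yaw now 1.231 -> 4.376 shift in tool axes [ 5.9  0.1 -0.7] in final tool axes [ 5.9 -0.1  0.7]
```

```bash
python3 -m handwheel '1 6 0 0 0 0 0; 1 0 0 0 0 0 0; 1 0 0 0 0 0 0; -1 0 0 0 0 0 0; -1 0 0 0 0 0 0; -1 0 0 0 0 0 0; -1 0 0 0 0 0 0; -1 0 0 0 0 0 0; -1 0 0 0 0 0 0'
python3 - <<'E'
from h import *
to(490,-351,19,-.3366+np.pi/2)
for n in('top','side'): cv2.imwrite(f'pics/m_{n}.png',get_image(n))
a=cv2.imread('pics/m_top.png')[115:215,340:440];b=cv2.imread('pics/m_side.png')[70:150,215:295]
cv2.imwrite('pics/m.png',np.hstack([cv2.resize(a,(400,400)),cv2.resize(b,(400,400))]))
E
```

```text
clock: 17.9
eef_pos: [491.4, -350.8, 19.9]
tool_rot: [-1.858, 1.567, -0.627]
force: [0.7, 0.8, -0.2]
width: 54.4
t 17.9 pos [ 491.4 -350.8   19.9] F [ 0.7  0.8 -0.2] w 54.4 q [ 0.9   0.93 -0.55  1.79  0.76  0.65  1.14]
axes x,y,z: [[0.003, -0.002, -1.0], [-0.943, 0.333, -0.004], [0.333, 0.943, -0.001]]
rotvec tool [-0.003 -0.001  0.004] jaw yaw now 1.231 -> 1.234 shift in tool axes [ 0.9  1.2 -0.7] in final tool axes [ 0.9  1.2 -0.7]
rotvec tool [3.138e+00 6.000e-03 2.000e-03] jaw yaw now 1.231 -> 4.376 shift in tool axes [ 0.9  1.2 -0.7] in final tool axes [ 0.9 -1.2  0.7]
```

View pics/m.png

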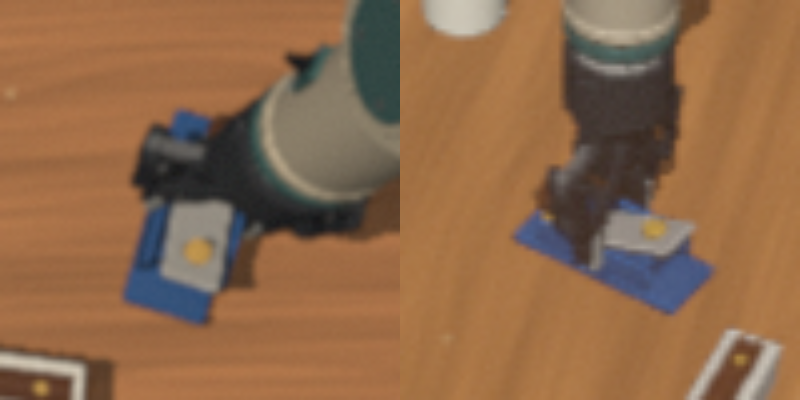

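The fingers are closed across the cheeks at mid-length (side crop 592,250; width 54), so I'll lift gently.

```bash
python3 -m handwheel '-1 -5 0 0 0 0 0; -1 -12 0 0 0 0 0; -1 -18 0 0 0 0 0; -1 -20 0 0 0 0 0; -1 -20 0 0 0 0 0; -1 -12 0 0 0 0 0; -1 -5 0 0 0 0 0; -1 0 0 0 0 0 0'
python3 - <<'E'
from h import *
to(525,289.5,110,.016+np.pi/2)
for n in('top','side'): cv2.imwrite(f'pics/n_{n}.png',get_image(n))
a=cv2.imread('pics/n_top.png')[115:215,340:440];b=cv2.imread('pics/n_side.png')[50:150,205:305]
cv2.imwrite('pics/n.png',np.hstack([cv2.resize(a,(400,400)),cv2.resize(b,(400,400))]))
E
```

```text
clock: 18.8
eef_pos: [487.6, -349.9, 115.8]
tool_rot: [1.88, 1.567, 3.111]
force: [0.1, 0.6, -4.0]
width: 54.9
t 18.8 pos [ 487.6 -349.9  115.8] F [ 0.1  0.6 -4. ] w 54.9 q [ 0.97  0.8  -0.65  1.75  0.64  0.82  1.24]
axes x,y,z: [[-0.004, 0.0, -1.0], [-0.943, 0.333, 0.003], [0.333, 0.943, -0.001]]
rotvec tool [-0.356 -0.    -0.004] jaw yaw now 1.231 -> 1.587 shift in tool axes [  5.7 177.7 615.4] in final tool axes [  5.8 -47.6 638.8]
rotvec tool [ 2.786e+00 -5.000e-03  1.000e-03] jaw yaw now 1.231 -> 4.728 shift in tool axes [  5.7 177.7 615.4] in final tool axes [   5.8   47.6 -638.8]
```

View pics/n.png

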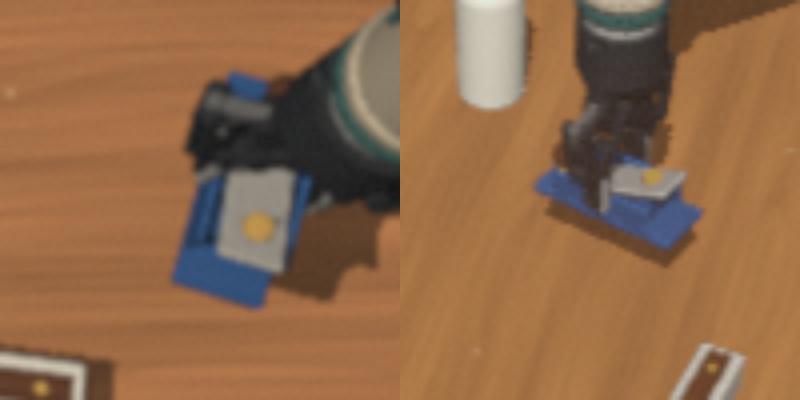

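Held level, force −4 N (weight). Rotate and carry.

```bash
python3 -m handwheel '-1 0 0 0 -0.06 0 0; -1 0 0 0 -0.08 0 0; -1 0 0 0 -0.08 0 0; -1 0 0 0 -0.08 0 0; -1 0 0 0 -0.05 0 0; -1 0 -2 10 0 0 0; -1 0 -3 20 0 0 0; -1 0 -3 30 0 0 0; -1 0 -3 35 0 0 0; -1 0 -3 35 0 0 0'
python3 - <<'E'
from h import *
to(525,289.5,110,.016+np.pi/2)
E
```

```text
clock: 19.9
eef_pos: [492.1, -217.3, 104.9]
tool_rot: [1.192, 1.55, 2.77]
force: [1.5, 0.1, -4.6]
width: 54.4
t 19.9 pos [ 492.1 -217.3  104.9] F [ 1.5  0.1 -4.6] w 54.4 q [ 0.81  0.77 -0.72  1.92  0.73  0.76  1.25]
axes x,y,z: [[-0.02, 0.008, -1.0], [-1.0, -0.007, 0.019], [-0.007, 1.0, 0.008]]
rotvec tool [-0.009  0.008 -0.019] jaw yaw now 1.578 -> 1.587 shift in tool axes [ -1.9 -36.6 506.5] in final tool axes [ -5.1 -41.  506.2]
rotvec tool [ 3.133 -0.03  -0.012] jaw yaw now 1.578 -> 4.728 shift in tool axes [ -1.9 -36.6 506.5] in final tool axes [  -5.1   41.  -506.2]
```

```bash
python3 -m handwheel '-1 -2 -4 38 0 0.008 -0.01; -1 -2 -4 40 0 0 -0.009; -1 -1 -4 40 0 0 0; -1 -1 -4 40 0 0 0; -1 -1 -4 40 0 0 0; -1 0 -4 40 0 0 0; -1 0 -4 40 0 0 0; -1 0 -4 40 0 0 0; -1 0 -4 40 0 0 0; -1 0 -2 35 0 0 0'
python3 - <<'E'
from h import *
to(525,289.5,110,.016+np.pi/2)
E
```

```text
clock: 20.9
eef_pos: [522.3, 200.2, 109.4]
tool_rot: [1.088, 1.562, 2.657]
force: [0.3, -0.3, -5.0]
width: 54.8
t 20.9 pos [522.3 200.2 109.4] F [ 0.3 -0.3 -5. ] w 54.8 q [ 0.01  0.77 -0.67  1.87  0.67  0.75  0.53]
axes x,y,z: [[-0.008, 0.004, -1.0], [-1.0, 0.002, 0.008], [0.002, 1.0, 0.004]]
rotvec tool [-0.018  0.004 -0.008] jaw yaw now 1.569 -> 1.587 shift in tool axes [-0.3 -2.6 89.3] in final tool axes [-0.6 -4.2 89.2]
rotvec tool [ 3.124 -0.013 -0.007] jaw yaw now 1.569 -> 4.728 shift in tool axes [-0.3 -2.6 89.3] in final tool axes [ -0.6   4.2 -89.2]
```

```bash
python3 -m handwheel '-1 0 -2 26 -0.01 0.004 -0.008; -1 0 -2 24 -0.008 0 0; -1 0 0 18 0 0 0; -1 0 0 8 0 0 0; -1 0 0 0 0 0 0; -1 0 0 0 0 0 0'
python3 - <<'E'
from h import *
to(525,289.5,60,.016+np.pi/2)
for n in('top','side'): cv2.imwrite(f'pics/o_{n}.png',get_image(n))
a=cv2.imread('pics/o_top.png')[90:240,100:250];b=cv2.imread('pics/o_side.png')[180:300,130:250]
cv2.imwrite('pics/o.png',np.hstack([cv2.resize(a,(400,400)),cv2.resize(b,(400,400))]))
E
```

```text
clock: 21.5
eef_pos: [517.9, 290.4, 107.3]
tool_rot: [0.855, 1.563, 2.45]
force: [-0.1, -1.5, -5.3]
width: 54.9
t 21.5 pos [517.9 290.4 107.3] F [-0.1 -1.5 -5.3] w 54.9 q [-0.15  0.81 -0.67  1.78  0.66  0.8   0.44]
axes x,y,z: [[-0.006, 0.005, -1.0], [-1.0, -0.024, 0.006], [-0.024, 1.0, 0.005]]
rotvec tool [ 0.008  0.005 -0.006] jaw yaw now 1.595 -> 1.587 shift in tool axes [47.2 -7.4 -1.3] in final tool axes [47.3 -7.1 -1. ]
rotvec tool [-3.133  0.009  0.008] jaw yaw now 1.595 -> 4.728 shift in tool axes [47.2 -7.4 -1.3] in final tool axes [47.3  7.1  1. ]
```

View pics/o.png

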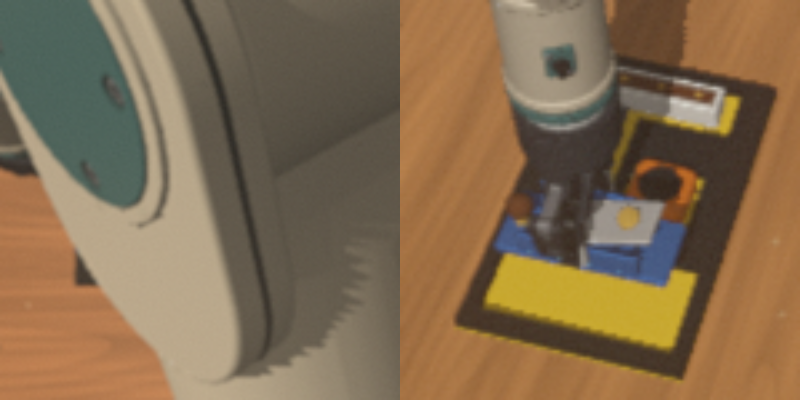

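Only the side view shows the plane: it hangs straight above its cut-out (side crop 590,235), aligned with it. I'll correct 7 mm in x and lower.

```bash
python3 -m handwheel '-1 0 -7 -1 0.008 0.005 -0.006; -1 8 0 0 0 0 0; -1 12 0 0 0 0 0; -1 12 0 0 0 0 0; -1 8 0 0 0 0 0; -1 4 0 0 0 0 0; -1 0 0 0 0 0 0; -1 0 0 0 0 0 0'
python3 - <<'E'
from h import *
to(525,289.5,24,.016+np.pi/2)
E
```

```text
clock: 22.4
eef_pos: [526.7, 283.7, 57.6]
tool_rot: [2.852, 1.566, -1.851]
force: [0.5, 0.4, -3.1]
width: 54.6
t 22.4 pos [526.7 283.7  57.6] F [ 0.5  0.4 -3.1] w 54.6 q [-0.18  0.87 -0.6   1.79  0.73  0.72  0.39]
axes x,y,z: [[-0.001, -0.004, -1.0], [-1.0, -0.009, 0.001], [-0.009, 1.0, -0.004]]
rotvec tool [-0.007 -0.004 -0.001] jaw yaw now 1.579 -> 1.587 shift in tool axes [33.6  1.6  5.9] in final tool axes [33.6  1.6  5.8]
rotvec tool [ 3.134e+00 -2.000e-03  7.000e-03] jaw yaw now 1.579 -> 4.728 shift in tool axes [33.6  1.6  5.9] in final tool axes [33.6 -1.6 -5.8]
```

```bash
python3 -m handwheel '-1 0 1.5 6 -0.007 -0.004 0; -1 0 0 0 0 0 0; -1 6 0 0 0 0 0; -1 6 0 0 0 0 0; -1 4 0 0 0 0 0; -1 0 0 0 0 0 0; -1 0 0 0 0 0 0'
python3 - <<'E'
from h import *
to(525,289.5,24,.016+np.pi/2)
for n in('top','side'): cv2.imwrite(f'pics/p_{n}.png',get_image(n))
a=cv2.imread('pics/p_top.png')[90:240,100:250];b=cv2.imread('pics/p_side.png')[200:300,140:240]
cv2.imwrite('pics/p.png',np.hstack([cv2.resize(a,(300,300)),cv2.resize(b,(300,300))]))
cv2.imwrite('pics/p.png',cv2.resize(b,(600,600),interpolation=cv2.INTER_CUBIC))
E
```

```text
clock: 23.1
eef_pos: [525.5, 291.2, 41.3]
tool_rot: [-0.395, 1.569, 1.193]
force: [-0.1, -0.2, -4.8]
width: 54.5
t 23.1 pos [525.5 291.2  41.3] F [-0.1 -0.2 -4.8] w 54.5 q [-0.2   0.9  -0.59  1.79  0.75  0.69  0.38]
axes x,y,z: [[0.001, 0.001, -1.0], [-1.0, -0.017, -0.001], [-0.017, 1.0, 0.001]]
rotvec tool [0.001 0.001 0.001] jaw yaw now 1.587 -> 1.587 shift in tool axes [17.3  0.6 -1.7] in final tool axes [17.3  0.6 -1.7]
rotvec tool [-3.141e+00 -1.000e-03  2.000e-03] jaw yaw now 1.587 -> 4.728 shift in tool axes [17.3  0.6 -1.7] in final tool axes [17.3 -0.6  1.7]
```

View pics/p.png

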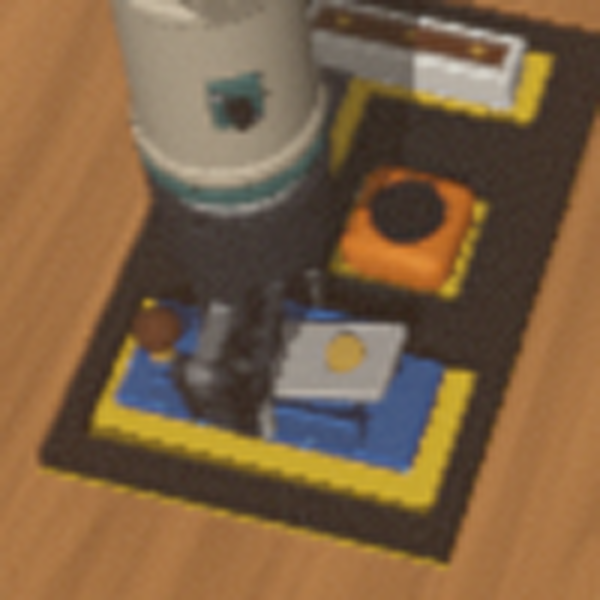

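The plane is above the cut-out, parallel to it, with yellow left and right about even (crop 110–460). I'll continue down.

```bash
python3 -m handwheel '-1 5 0.5 -1.5 0 0 0; -1 5 0 0 0 0 0; -1 3 0 0 0 0 0; -1 0 0 0 0 0 0; -1 0 0 0 0 0 0'
python3 - <<'E'
from h import *
to(525,289.5,24,.016+np.pi/2)
for n in('side',): cv2.imwrite(f'pics/q_{n}.png',get_image(n))
b=cv2.imread('pics/q_side.png')[200:300,140:240]
cv2.imwrite('pics/q.png',cv2.resize(b,(600,600),interpolation=cv2.INTER_CUBIC))
E
```

```text
clock: 23.7
eef_pos: [525.3, 289.5, 27.4]
tool_rot: [-0.561, 1.569, 1.026]
force: [-0.2, 0.9, -3.9]
width: 54.3
t 23.7 pos [525.3 289.5  27.4] F [-0.2  0.9 -3.9] w 54.3 q [-0.2   0.92 -0.57  1.79  0.77  0.66  0.36]
axes x,y,z: [[0.001, 0.002, -1.0], [-1.0, -0.016, -0.001], [-0.016, 1.0, 0.002]]
rotvec tool [0.    0.002 0.001] jaw yaw now 1.587 -> 1.587 shift in tool axes [3.4 0.3 0. ] in final tool axes [3.4 0.3 0. ]
rotvec tool [-3.141e+00 -2.000e-03  2.000e-03] jaw yaw now 1.587 -> 4.728 shift in tool axes [3.4 0.3 0. ] in final tool axes [ 3.4 -0.3 -0. ]
```

View pics/q.png

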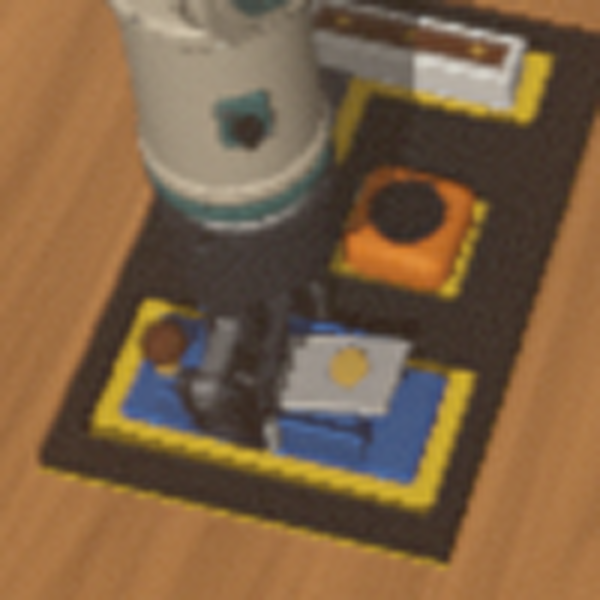

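The plane sits evenly in the oblong with yellow all round. I'll lower the last millimetres to contact.

```bash
python3 -m handwheel '-1 1.5 0 0 0 0 0; -1 1.5 0 0 0 0 0; -1 0 0 0 0 0 0'; python3 -m handwheel '-1 1.5 0 0 0 0 0; -1 1 0 0 0 0 0'
```

```text
clock: 24.05
eef_pos: [525.5, 289.7, 24.5]
tool_rot: [-0.648, 1.568, 0.939]
force: [-0.7, 0.4, -4.0]
width: 54.8
clock: 24.25
eef_pos: [525.6, 289.9, 23.9]
tool_rot: [-1.213, 1.568, 0.374]
force: [-2.7, -1.4, 5.8]
width: 54.7
```

```bash
python3 -m handwheel '-1 1 0 0 0 0 0; -1 1 0 0 0 0 0'; python3 -m handwheel '-1 -0.5 0 0 0 0 0; -1 0 0 0 0 0 0; 0.45 0 0 0 0 0 0; 0.6 0 0 0 0 0 0; 0.7 0 0 0 0 0 0; 0.7 0 0 0 0 0 0; 0.7 0 0 0 0 0 0'
```

```text
clock: 24.45
eef_pos: [525.6, 289.9, 23.8]
tool_rot: [-1.591, 1.567, -0.004]
force: [-1.6, -1.6, 5.5]
width: 54.8
clock: 25.15
eef_pos: [527.2, 291.6, 25.2]
tool_rot: [-1.116, 1.563, 0.471]
force: [-1.3, -0.5, 0.4]
width: 72.5
```

Released. Now rise straight up, then move clear so both cameras can see.

```bash
python3 -m handwheel '0.7 -6 0 -1 0 0 0; 0.7 -12 0 0 0 0 0; 0.7 -20 0 0 0 0 0; 0.7 -25 0 0 0 0 0; 0.7 -25 0 0 0 0 0; 0.7 -25 0 0 0 0 0; 0.7 -15 0 -20 0 0 0; 0.7 0 0 -40 0 0 0; 0.7 0 0 -45 0 0 0; 0.7 0 0 -45 0 0 0'; python3 -m handwheel '0.7 0 0 -45 0 0 0; 0.7 0 0 -45 0 0 0; 0.7 0 0 -45 0 0 0; 0.7 0 0 -45 0 0 0; 0.7 0 0 -45 0 0 0; 0.7 0 0 -20 0 0 0; 0.7 0 0 0 0 0 0; 0.7 0 0 0 0 0 0'
python3 - <<'E'
from h import *
to(525,289.5,24)
for n in('top','side'): cv2.imwrite(f'pics/r_{n}.png',get_image(n))
a=cv2.imread('pics/r_top.png')[115:205,120:248];b=cv2.imread('pics/r_side.png')[185:300,140:250]
cv2.imwrite('pics/r.png',np.hstack([cv2.resize(a,(425,300),interpolation=cv2.INTER_CUBIC),cv2.resize(b,(300,300),interpolation=cv2.INTER_CUBIC)]))
E
```

```text
clock: 26.15
eef_pos: [529.2, 147.3, 167.4]
tool_rot: [-0.863, 1.549, 0.739]
force: [0.1, -1.1, 0.2]
width: 72.9
clock: 26.95
eef_pos: [536.7, -115.6, 172.0]
tool_rot: [-1.273, 1.545, 0.32]
force: [0.5, 0.9, 0.4]
width: 72.6
t 26.95 pos [ 536.7 -115.6  172. ] F [0.5 0.9 0.4] w 72.6 q [ 0.67  0.68 -0.78  1.88  0.63  0.83  1.15]
axes x,y,z: [[0.024, 0.008, -1.0], [-0.999, -0.022, -0.024], [-0.022, 1.0, 0.007]]
rotvec tool [-0.     0.007  0.024] jaw yaw now 1.593 -> 1.593 shift in tool axes [150.9   6.3 404.1] in final tool axes [148.    2.7 405.3]
rotvec tool [ 3.141  0.038 -0.012] jaw yaw now 1.593 -> 4.735 shift in tool axes [150.9   6.3 404.1] in final tool axes [ 148.    -2.7 -405.3]
```

View pics/r.png

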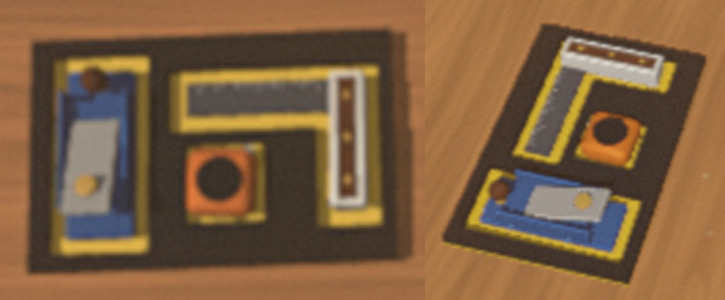

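```bash
python3 - <<'E'
from h import *
np.set_printoptions(precision=1,suppress=True)
K=6;D={}
for n,(x,y,w,hh) in(('top',(120,115,128,90)),('side',(140,185,110,115))):
    im=cv2.imread(f'pics/r_{n}.png')[y:y+hh,x:x+w]
    im=cv2.resize(im,None,fx=K,fy=K,interpolation=cv2.INTER_CUBIC);h=cv2.cvtColor(im,cv2.COLOR_BGR2HSV)
    for nm,m in (('brass',cv2.inRange(h,(14,100,110),(32,255,255))),('blue',cv2.inRange(h,(95,90,30),(130,255,255)))):
        cs,_=cv2.findContours(m,cv2.RETR_EXTERNAL,cv2.CHAIN_APPROX_NONE)
        for c in cs:
            A=cv2.contourArea(c)/K/K
            if 1<A<40 or nm=='blue' and A>40:
                M=cv2.moments(c); print(n,nm,round(A,1),((np.array([M['m10'],M['m01']])/M['m00']+.5)/K-.5+[x,y]), cv2.minAreaRect(c)[1:] if nm=='blue' else '')
E
```

```text
top brass 1.2 [180.3 195.2] 
top brass 3.6 [199.2 194.7] 
top brass 2.6 [205.8 194.4] 
top brass 2.2 [231.4 193.5] 
top brass 31.4 [145.4 170.1] 
top brass 3.5 [177.1 160.1] 
top brass 16.3 [187.4 158.7] 
top brass 12.0 [197.1 159.5] 
top blue 100.0 [150.1 182.3] ((42.005218505859375, 111.320068359375), 87.61405944824219)
top blue 102.4 [152.4 149.5] ((154.52650451660156, 86.4110336303711), 85.13549041748047)
top blue 11.5 [142.2 140.6] ((33.453250885009766, 20.063955307006836), 87.70938873291016)
side blue 4.0 [196.2 270.4] ((30.249130249023438, 7.363275527954102), 5.710593223571777)
side blue 354.8 [189.9 271.3] ((301.71051025390625, 108.47310638427734), 12.835609436035156)
side blue 135.4 [178.2 256.6] ((151.71243286132812, 95.34136199951172), 12.625836372375488)
```

```bash
python3 - <<'E'
from h import *
np.set_printoptions(precision=1,suppress=True)
K=6
def loc(n,u,v,r):
    im=cv2.imread(f'pics/r_{n}.png');x,y=int(u)-r,int(v)-r
    im=cv2.resize(im[y:y+2*r+1,x:x+2*r+1],None,fx=K,fy=K,interpolation=cv2.INTER_CUBIC);h=cv2.cvtColor(im,cv2.COLOR_BGR2HSV)
    m=cv2.inRange(h,(12,110,110),(32,255,255)); M=cv2.moments(m,True)
    return (np.array([M['m10'],M['m01']])/M['m00']+.5)/K-.5+[x,y]
rs=[]
for a,b,r in(((224.2,142.9),(197.6,203.),3),((224.2,155.8),(208.2,205.7),3),((224.5,169.3),(219.2,208.8),3),((145.4,170.1),(197.9,261.7),5)):
    A=loc('top',*a,r if r==3 else 5);B=loc('side',*b,r); P,e=tri(A,B); rs.append(P);print(A,B,P,round(e,1))
d=rs[2]-rs[0];print('stock yaw+pi',np.arctan2(-d[1],-d[0]))
E
```

```text
[223.9 142.9] [196.8 203. ] [563.8  87.   33.3] 0.2
[224.  155.6] [208.  205.5] [529.1  86.9  33.1] 0.2
[224.2 168.4] [218.9 207.8] [494.7  86.6  33.2] 0.5
[145.5 170.1] [197.5 261.6] [490.5 287.9  50.9] 0.0
stock yaw+pi 0.005485355443869834
```

```bash
python3 -c "
from cell import ctrl
print(ctrl.finish_job())"
```

```text
the job is handed in; nothing more can be done
None
```

The square and the block plane are both in their own cut-outs, lying flat, and the job was handed in at about 27 s of the 62 s allowed. I took the smallest of the three squares (stock measured about 109 mm; the other two were about 158 mm). The square went in first, then the plane, each lowered until it touched the floor and then released.

**Square:** The last views from both cameras show yellow all round it. The centre of its stock measured (529, 87), against the nest point I had measured at (528.5, 87.5). Its yaw was 0.005 rad, against about 0.016 rad for the tray. Its three rivets were level, at 33.1 to 33.3 mm.

**Plane:** The last views also show yellow all round it. Its wheel measured 50.9 mm high, against 47.8 mm on the bench.

**Disagreements:**
- Both tools measured about 3 mm higher than on the bench, where the tray floor should make it 4 mm.
- Heights triangulated at known points were up to about 6 mm off the stated values (rivets 30 mm instead of 26 mm, tray corners 11 to 13 mm instead of 15 mm).
- The gripper width read about 1.5 mm under the stated sizes.

The highest force I read was 16 N, when the square was pressed down to confirm contact. No check failed.

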